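Make up a weight of steel bushes on a spring scale

ROBOT

A 7-joint arm with a two-finger parallel gripper is mounted at the origin on the work surface. World frame = base frame: x ahead of the robot, y to its left, z up, the work surface at z = 0. Lengths are in m, angles in rad, forces in N, time in s.
With the tool pointing down it reaches from about 0.4 to 0.85 m from the base axis. Payload 4.5 kg.
Tool frame: the origin (TCP) lies at the very end of the fingers, on their centre line; the grasp point (between the pads) lies 19 mm behind it; z points along the fingers, y is the line along which they close (so a half turn about z gives the same grasp; the last joint's range is limited). The gripper opens to 85 mm and grips with 20 to 120 N. Pads are 22 mm wide; open, the fingers measure 114 mm over their backs; the gripper's body (76 mm by 85 mm) begins 54 mm behind the grasp point. The pads swing forward as they close: fully open they stand 13 mm farther back than shut.
Start: joints at [-1.21, 0.689, -0.195, 1.565, 0.157, 0.902, -0.215], TCP at [0.201, 0.592, 0.204] pointing down, gripper open.
Joint ranges: [-3.01, 3.01], [-0.46, 2.08], [-1.47, 1.51], [0.13, 2.56], [-1, 4.14], [0.04, 2.09], [-2.66, 2.66]. Speed limits (rad/s): [2.57, 2.57, 3.14, 3.14, 3.14, 3.14, 3.14].

INTERFACE

Orientations are given as a unit quaternion [x, y, z, w].
In Python, from station import env gives the robot as it stands.
- The arm moves only by the tool drive_tool, never from a script. Its argument "targets" is a list of rows, each an object with "gripper": the gripper's target within -1 to 1 (shut at 1, half-way at 0, fully open at -1); "slide": the shift along the world's x, y, z in m, a list of three; "twist": the turn about the world's z in degrees. In form: [{"gripper": gripper, "slide": [dx, dy, dz], "twist": twist}, ...]. A call has exactly 5 rows; each row shifts and turns the commanded pose from where the row before left it; what a row does not reach is not made up. A row lasts 1/8 s, in which the tool goes at most 62.5 mm and 10.7 degrees, less where a joint would pass 70% of its speed; a pose out of reach is approached as far as the arm can. A call is refused whole if a number of a shift passes 0.0625 or a number of a turn 10.7, either way. A call with a gripper value outside its range is refused whole. The fingers move at their own pace and stop on an object; "force" is the grip in N (left out, the last holds). Time passes only in rows, so rows that do not move let the fingers close, or fill a call up. It gives the time, the measured TCP pose, the force, the opening and the grip force at its end, in the units of the state.
- env.read_state(): the state, without advancing time (a new reading comes with each control period).
- env.snapshot(name): name is "scene" or "top"; returns (picture, depth): 384x512x3 uint8, red, green, blue; 384x512 float32, m along the optical axis (not along the pixel's ray), 0 where there is no reading.
- env.camera_info(name): a dict with "fovy" (degrees; the focal length in pixels is half the picture's height over the tangent of half this angle, whatever the lens; pixels are square), "cx", "cy" (the principal point, pixels), "view" (4x4, takes a point from world to camera coordinates). Camera axes: x right, y down, z forward; pixel columns grow to the right and rows downward; lengths in m; the calibration is good to about 2 mm. A picture is of the moment at which its call begins. camera_info takes no time and is no camera call.
- env.job_done(): hands the job in; it is judged then, once.
The state is a dict: "time": time; "joints": joint angles; "qvel": joint speeds; "effort": joint torques, N m; "tcp_pos": TCP position; "eef_rot": TCP orientation; "wrist_force": force on the tool from outside, world axes, zero at the start; "wrist_torque": the same for the moment, N m; "width": opening from 0.0 (shut) to 1.0 (fully open); "finger_force": force on a finger pad.
Only numpy, scipy, OpenCV 4.12 (cv2) and the standard library are available. Lean on these libraries where they do the work, as an engineer would, in place of code of your own. Each camera call takes 0.05 s, during which the arm holds its last target. There are 200 camera calls.

TASK

Thread the steel bushes one at a time over the upright spindle of the spring scale, each right down onto its foot or onto the bush below and let go, until the scale's pointer has come down to the mark; use no bush more than that needs and leave the others standing on the mat. The scale is delicate: never push on its tray or spindle, in any direction, with more than about 10 newtons (1 kilogram). Leave the mark and the other things on the bench alone.

Things in the scene. Friction and masses are not known exactly. Their poses are not given: they have to be found in the camera images.
- scale: the scale's fixed base, a grey box 150 (x) x 130 (y) x 30 mm high on the bench; origin: centre of its underside. On its +y side an upright aluminium strip, 6 mm thick, reaches 96 mm above the bench, 68 to 98 mm from the origin along y. The tray moves over it.
- scale_tray: the scale's sprung tray, a level aluminium plate 44 (x) x 90 (y) x 4 mm; origin: centre of its underside, 70 mm above the bench when empty; y points along it to the pointer, z up. It moves only up and down: sinks about 1 mm per 0.1 N of load (8 mm per bush, within 10 %), is at its highest when empty and meets a hard stop 34 mm lower.
- seat_mid (a point): a point on the tray, 10 mm above its origin: seat height. The spindle's round steel foot, 24 mm across, has its flat top (the seat) at this height; its centre lies on the tray's y axis line through this point (x = 0), but up to 17 mm to either side of it: foot and pin stand on a clamped cross-slide. Where it is clamped is not reported; feel for it (or see it). Axes as the tray's.
- tip_mid (a point): a point on the tray, 56 mm above its origin: height of the tip of the spindle's pin, which stands upright on the centre of the foot, 10 mm in diameter, 46 mm high, its top rim chamfered 0.8 mm. As with the foot, the pin is up to 17 mm from this point along y. Its tip gives about 0.5 mm per newton along y, up to 5.5 mm, and springs back; across (x) it is stiff.
- pointer (a point): tip of the steel pointer, a 6 mm wide, 3 mm thick blade that is fixed to the tray and sinks with it, 69.5 mm from the tray's centre along its y axis and 3 mm to +x; the point is at mid-thickness, so its height is the reading. Axes as the tray's.
- mark (a point): tip of the black target mark, a 3 mm thick blade on a clip on the upright strip, right next to the pointer (4 mm farther along y); the point is at mid-thickness. It stands 10 to 20 mm below the empty scale's pointer (two or three bushes' weight) and stays where it is unless it is pushed. The weight is reached when the pointer is level with the mark or lower. Axes as the tray's.
- bush0: steel bush: plain thick-walled ring 30 mm outside diameter, 13 mm bore, 18 mm high, standing on the mat with its bore upright, about 80 g (each differs by up to 10 %). Origin: centre of its underside; z along the bore, up.
- bush1: steel bush: plain thick-walled ring 30 mm outside diameter, 13 mm bore, 18 mm high, standing on the mat with its bore upright, about 80 g (each differs by up to 10 %). Origin: centre of its underside; z along the bore, up.
- bush2: steel bush: plain thick-walled ring 30 mm outside diameter, 13 mm bore, 18 mm high, standing on the mat with its bore upright, about 80 g (each differs by up to 10 %). Origin: centre of its underside; z along the bore, up.
- bush3: steel bush: plain thick-walled ring 30 mm outside diameter, 13 mm bore, 18 mm high, standing on the mat with its bore upright, about 80 g (each differs by up to 10 %). Origin: centre of its underside; z along the bore, up.
- mat: fixed black rubber mat, 100 (x) x 260 (y) x 4 mm, on which the four bushes stand in a row along its y, about 60 mm apart. Origin: centre of its underside.
- contact: bystander: small bent copper battery contact, 34 x 14 x 18 mm, loose on the bench. Origin: centre of its underside.
- keys: bystander: orange key cap strip, 18 x 110 x 12 mm, loose on the bench. Origin: centre of its underside.
- transformer: bystander: grey transformer, 40 x 50 x 34 mm, with three 6 mm copper pins on top, loose on the bench. Origin: centre of its underside.
- cover: bystander: clear plastic display cover, a shallow shell 45 x 100 x 12 mm, loose on the bench. Origin: centre of its underside.

How it is judged:
On the way, in this order (a step that is already met when the one before it is completed fails the run):
1. a first bush sits upright on the spindle's foot, let go (((angle between bush0's own z axis and vertical below 0.07 rad and x of bush0 in the frame of scale_tray between -0.0035 and 0.0035 m and y of bush0 in the frame of scale_tray between -0.022 and 0.022 m and z of bush0 in the frame of scale_tray between 0.0085 and 0.0125 m) or (angle between bush1's own z axis and vertical below 0.07 rad and x of bush1 in the frame of scale_tray between -0.0035 and 0.0035 m and y of bush1 in the frame of scale_tray between -0.022 and 0.022 m and z of bush1 in the frame of scale_tray between 0.0085 and 0.0125 m) or (angle between bush2's own z axis and vertical below 0.07 rad and x of bush2 in the frame of scale_tray between -0.0035 and 0.0035 m and y of bush2 in the frame of scale_tray between -0.022 and 0.022 m and z of bush2 in the frame of scale_tray between 0.0085 and 0.0125 m) or (angle between bush3's own z axis and vertical below 0.07 rad and x of bush3 in the frame of scale_tray between -0.0035 and 0.0035 m and y of bush3 in the frame of scale_tray between -0.022 and 0.022 m and z of bush3 in the frame of scale_tray between 0.0085 and 0.0125 m)) and contact force between the fingers and anything else below 0.2 N), for 0.2 s.
2. a second bush sits upright on the spindle on top of the first, let go (((angle between bush0's own z axis and vertical below 0.07 rad and x of bush0 in the frame of scale_tray between -0.0035 and 0.0035 m and y of bush0 in the frame of scale_tray between -0.022 and 0.022 m and z of bush0 in the frame of scale_tray between 0.0265 and 0.0315 m) or (angle between bush1's own z axis and vertical below 0.07 rad and x of bush1 in the frame of scale_tray between -0.0035 and 0.0035 m and y of bush1 in the frame of scale_tray between -0.022 and 0.022 m and z of bush1 in the frame of scale_tray between 0.0265 and 0.0315 m) or (angle between bush2's own z axis and vertical below 0.07 rad and x of bush2 in the frame of scale_tray between -0.0035 and 0.0035 m and y of bush2 in the frame of scale_tray between -0.022 and 0.022 m and z of bush2 in the frame of scale_tray between 0.0265 and 0.0315 m) or (angle between bush3's own z axis and vertical below 0.07 rad and x of bush3 in the frame of scale_tray between -0.0035 and 0.0035 m and y of bush3 in the frame of scale_tray between -0.022 and 0.022 m and z of bush3 in the frame of scale_tray between 0.0265 and 0.0315 m)) and contact force between the fingers and anything else below 0.2 N), for 0.2 s.
At the end, for the whole second after the job is handed in: The pointer is level with the mark or lower: not more than 1 mm above it and not more than 8.9 mm (one bush's weight) below it. Every bush either is threaded on the spindle, upright, seated on the foot or in the stack, and at rest, or stands where it started on the mat (moved less than 30 mm) (z of pointer in the frame of mark between -0.0089 and 0.001 m and ((angle between bush0's own z axis and vertical below 0.07 rad and x of bush0 in the frame of scale_tray between -0.0035 and 0.0035 m and y of bush0 in the frame of scale_tray between -0.022 and 0.022 m and z of bush0 in the frame of scale_tray between 0.0085 and 0.049 m and linear speed of bush0 below 0.01 m/s) or (distance of bush0 from where it was at the start of the episode below 0.03 m and angle between bush0's own z axis and vertical below 0.07 rad)) and ((angle between bush1's own z axis and vertical below 0.07 rad and x of bush1 in the frame of scale_tray between -0.0035 and 0.0035 m and y of bush1 in the frame of scale_tray between -0.022 and 0.022 m and z of bush1 in the frame of scale_tray between 0.0085 and 0.049 m and linear speed of bush1 below 0.01 m/s) or (distance of bush1 from where it was at the start of the episode below 0.03 m and angle between bush1's own z axis and vertical below 0.07 rad)) and ((angle between bush2's own z axis and vertical below 0.07 rad and x of bush2 in the frame of scale_tray between -0.0035 and 0.0035 m and y of bush2 in the frame of scale_tray between -0.022 and 0.022 m and z of bush2 in the frame of scale_tray between 0.0085 and 0.049 m and linear speed of bush2 below 0.01 m/s) or (distance of bush2 from where it was at the start of the episode below 0.03 m and angle between bush2's own z axis and vertical below 0.07 rad)) and ((angle between bush3's own z axis and vertical below 0.07 rad and x of bush3 in the frame of scale_tray between -0.0035 and 0.0035 m and y of bush3 in the frame of scale_tray between -0.022 and 0.022 m and z of bush3 in the frame of scale_tray between 0.0085 and 0.049 m and linear speed of bush3 below 0.01 m/s) or (distance of bush3 from where it was at the start of the episode below 0.03 m and angle between bush3's own z axis and vertical below 0.07 rad))); the robot touches nothing.
It fails at once if the tray, foot or spindle is pushed or struck with more than 12 N (contact force between scale_tray and anything else above 12 N).
It fails at once if the mark is moved by more than 4 mm (distance of mark from where it was at the start of the episode above 0.004 m).
It fails at once if the copper contact, key cap strip, transformer or display cover is moved by more than 30 mm (distance of any of contact, keys, transformer, cover from where it was at the start of the episode above 0.03 m).
It also fails if it takes over 72 s, if anything falls off the work surface, if the arm or the gripper's body presses on something with over 40 N, if the wrist force passes 120 N, or if a joint passes its speed limit or range.

## Working session

There is one attempt and no reset: what is moved stays moved. The work goes in short steps, Python scripts to look and compute and a tool call to move; the robot and the scene stay as the last step left them, time stands still between calls to the robot, and variables do not carry over. Pictures are saved under pics/ and viewed, at most 10 in all, crops included, and the job is handed in when it is done.

Besides the shell and the picture viewer there is one more tool, called after ">>>" by a JSON object that holds its "op" and its "data", one argument or row to a line. drive_tool: Moves the arm, as the interface text tells. Its arguments: {"type":"object","properties":{"targets":{"type":"array"},"force":{"type":"number"}},"required":["targets"]}

```bash
mkdir -p pics; cat > h.py <<'E'
import numpy as np, cv2
from station import env
def cam(n):
    c=env.camera_info(n); f=192/np.tan(np.radians(c["fovy"])/2)
    return f,c["cx"],c["cy"],np.array(c["view"])
def world(n,u,v,d):
    f,cx,cy,V=cam(n); p=np.stack([(u-cx)/f*d,(v-cy)/f*d,d,np.ones_like(d)],-1)
    return (p@np.linalg.inv(V).T)[...,:3]
def cloud(n,D):
    v,u=np.mgrid[:384,:512].astype(float); return world(n,u,v,D.astype(float))
E
python3 - <<'E'
from h import *
for n in("scene","top"):
    im,D=env.snapshot(n); np.savez("pics/"+n+"0.npz",im=im,D=D); cv2.imwrite(f"pics/{n}0.png",im[...,::-1])
    c=env.camera_info(n); print(n,c, np.linalg.inv(np.array(c["view"]))[:3].round(3))
s=env.read_state();print({k:np.round(v,3) for k,v in s.items()})
E
```

```text
scene {'fovy': 49.82351631089659, 'cx': 256.6725205515857, 'cy': 193.32981971278156, 'view': array([[ 0.78339017,  0.62130587, -0.01669925, -0.47481162],
       [ 0.45429159, -0.59072849, -0.66682756, -0.24420875],
       [-0.4241686 ,  0.51479983, -0.74502492,  1.29712641],
       [ 0.        ,  0.        ,  0.        ,  1.        ]])} [[ 0.783  0.454 -0.424  1.033]
 [ 0.621 -0.591  0.515 -0.517]
 [-0.017 -0.667 -0.745  0.796]]
top {'fovy': 44.76624305477312, 'cx': 256.5714382153875, 'cy': 193.80554443127994, 'view': array([[-0.12605613, -0.99201613, -0.00372216,  0.03975409],
       [-0.9628887 ,  0.12325582, -0.24011111,  0.6508229 ],
       [ 0.23865287, -0.02668345, -0.97073828,  1.05196017],
       [ 0.        ,  0.        ,  0.        ,  1.        ]])} [[-0.126 -0.963  0.239  0.381]
 [-0.992  0.123 -0.027 -0.013]
 [-0.004 -0.24  -0.971  1.178]]
{'time': np.float64(0.1), 'joints': array([-1.21 ,  0.69 , -0.195,  1.566,  0.157,  0.902, -0.215]), 'qvel': array([-0.001, -0.002, -0.001, -0.002,  0.001, -0.   ,  0.001]), 'effort': array([-3.0000e-03, -5.4060e+01, -1.2710e+00, -1.5898e+01,  9.0000e-03,
        4.0000e-03, -0.0000e+00]), 'tcp_pos': array([0.2  , 0.591, 0.203]), 'eef_rot': array([ 0.163,  0.987, -0.001, -0.   ]), 'wrist_force': array([-0.455, -0.814, -0.451]), 'wrist_torque': array([-0.031,  0.003, -0.005]), 'finger_force': np.float64(0.0), 'width': np.float64(1.001)}
```

View pics/scene0.png

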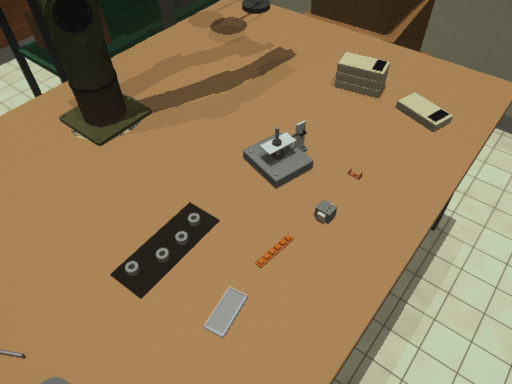

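View pics/top0.png

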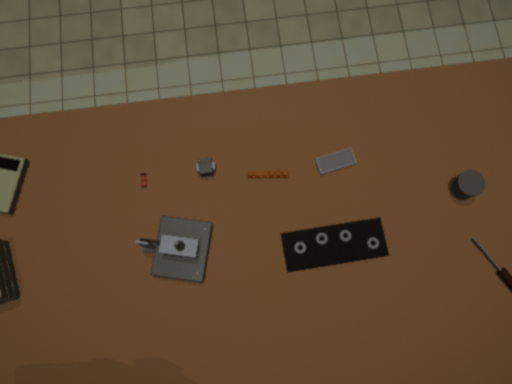

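The scene view shows the bushes at about (194,219), (182,238), (162,255) and (132,268), with the spindle at (277,133). In the top view the bushes are at (300,247), (322,238), (345,236) and (373,243), the spindle at (180,245), and the pointer and mark near (150,243).

```bash
python3 - <<'E'
from h import *
C={}
for n in("scene","top"):
    z=np.load(f"pics/{n}0.npz"); P=cloud(n,z["D"]); C[n]=(z["im"],z["D"],P)
    ok=z["D"]>0
    b=ok&(abs(P[...,2])<.02)&(P[...,0]>.3)&(P[...,0]<.8)&(abs(P[...,1])<.4); print(n,"bench z",np.median(P[b][:,2]))
    for (u,v) in ({"scene":[(194,219),(182,238),(162,255),(132,268)],"top":[(300,247),(322,238),(345,236),(373,243)]}[n]):
        c=P[v-14:v+15,u-14:u+15].reshape(-1,3); c=c[(c[:,2]>.016)&(c[:,2]<.035)]
        (x,y),r=cv2.minEnclosingCircle(c[c[:,2]>.018][:,:2].astype(np.float32)); print(u,v,len(c),c.mean(0).round(4),np.percentile(c[:,2],[5,50,95]).round(4),"circ",round(x,4),round(y,4),round(r,4))
    # scale
    u,v={"scene":(280,150),"top":(180,248)}[n]
    s=P[v-50:v+40,u-45:u+45].reshape(-1,3)
    for lo,hi in((.024,.036),(.066,.08),(.082,.1),(.1,.14)):
        c=s[(s[:,2]>lo)&(s[:,2]<hi)]
        if len(c)>2: print(lo,hi,len(c),c.mean(0).round(4),cv2.minAreaRect(c[:,:2].astype(np.float32)*1000))
for n,(u0,u1,v0,v1) in {"scene":(240,320,110,190),"top":(125,220,205,290)}.items():
    cv2.imwrite(f"pics/{n}0c.png",cv2.resize(C[n][0][v0:v1,u0:u1,::-1],None,fx=6,fy=6,interpolation=cv2.INTER_CUBIC))
E
```

```text
scene bench z -0.0013030308869769192
194 219 105 [ 0.5219 -0.1434  0.02  ] [0.0171 0.0204 0.0223] circ 0.5202 -0.1549 0.0332
182 238 103 [ 0.5358 -0.1933  0.0198] [0.0169 0.02   0.0225] circ 0.5378 -0.21 0.0323
162 255 110 [ 0.5348 -0.2519  0.0198] [0.0168 0.0199 0.0227] circ 0.5337 -0.2514 0.0149
132 268 118 [ 0.5078 -0.3172  0.0199] [0.0173 0.0201 0.0221] circ 0.5064 -0.3164 0.0156
0.024 0.036 1462 [0.566  0.1448 0.0284] ((558.2391357421875, 172.33836364746094), (165.01455688476562, 151.8418731689453), 74.62315368652344)
0.066 0.08 437 [0.5569 0.1634 0.0727] ((559.8449096679688, 180.88394165039062), (140.70303344726562, 46.266475677490234), 75.0685806274414)
0.082 0.1 70 [0.5656 0.2138 0.0906] ((562.3206787109375, 200.8070068359375), (108.27369689941406, 9.567851066589355), 78.75960540771484)
0.1 0.14 35 [0.5534 0.1512 0.1145] ((553.8375244140625, 151.79100036621094), (8.199153900146484, 10.993474006652832), 89.04434204101562)
top bench z -0.0006286370481162207
300 247 94 [ 0.5173 -0.1338  0.0208] [0.0168 0.0204 0.0251] circ 0.5176 -0.1337 0.0145
322 238 91 [ 0.5328 -0.1902  0.0207] [0.0172 0.0207 0.0241] circ 0.5328 -0.1901 0.015
345 236 91 [ 0.5318 -0.2497  0.0203] [0.0173 0.0198 0.024 ] circ 0.5325 -0.2495 0.0151
373 243 94 [ 0.505  -0.3152  0.0208] [0.0176 0.0205 0.024 ] circ 0.5057 -0.3151 0.0151
0.024 0.036 2416 [0.5473 0.1559 0.029 ] ((554.9443969726562, 172.0203399658203), (159.477783203125, 150.32835388183594), 74.94822692871094)
0.066 0.08 705 [0.5519 0.1618 0.0734] ((557.4815673828125, 182.07028198242188), (139.31956481933594, 44.33819580078125), 75.19100952148438)
0.082 0.1 52 [0.5633 0.2256 0.0928] ((557.3805541992188, 202.45806884765625), (106.34478759765625, 11.727583885192871), 79.47639465332031)
0.1 0.14 22 [0.5489 0.1536 0.1213] ((549.3153686523438, 154.33743286132812), (8.91920280456543, 7.665438175201416), 79.98103332519531)
```

View pics/scene0c.png

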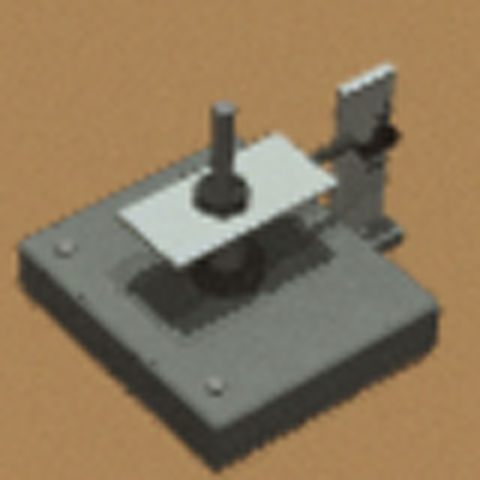

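View pics/top0c.png

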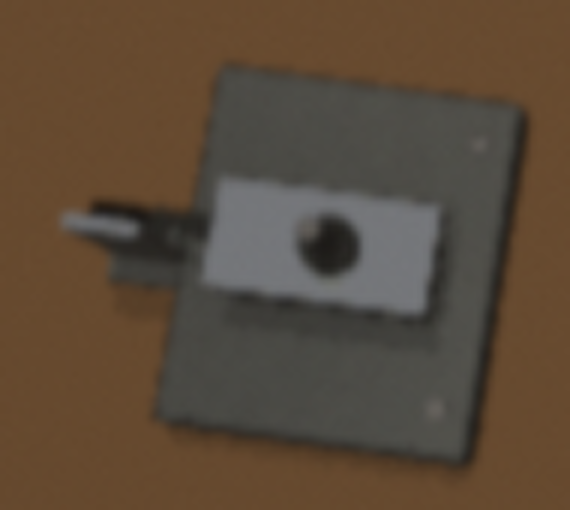

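>>> {"op": "drive_tool", "data": {
  "targets": [
    {"gripper": -1,"slide": [0.021,-0.048,0],"twist": -5.8},
    {"gripper": -1,"slide": [0.021,-0.048,0],"twist": -5.8},
    {"gripper": -1,"slide": [0.021,-0.048,0],"twist": -5.8},
    {"gripper": -1,"slide": [0.021,-0.048,0],"twist": -5.8},
    {"gripper": -1,"slide": [0.021,-0.048,0],"twist": -5.8}
  ],
  "force": 30
}}

```text
time: 0.72
tcp_pos: [0.3061, 0.3502, 0.2035]
eef_rot: [0.406, 0.914, -0.0, 0.0]
wrist_force: [-0.0, 0.5, 0.7]
width: 1.0
finger_force: 0.0
```

>>> {"op": "drive_tool", "data": {
  "targets": [
    {"gripper": -1,"slide": [0.021,-0.048,0],"twist": -5.8},
    {"gripper": -1,"slide": [0.021,-0.048,0],"twist": -5.8},
    {"gripper": -1,"slide": [0.021,-0.048,0],"twist": -5.8},
    {"gripper": -1,"slide": [0.021,-0.048,0],"twist": -5.8},
    {"gripper": -1,"slide": [0.021,-0.048,0],"twist": -5.8}
  ]
}}

```text
time: 1.35
tcp_pos: [0.4111, 0.1104, 0.2036]
eef_rot: [0.622, 0.783, 0.0, -0.0]
wrist_force: [2.2, -0.0, 0.1]
width: 1.005
finger_force: 0.0
```

>>> {"op": "drive_tool", "data": {
  "targets": [
    {"gripper": -1,"slide": [0.022,-0.049,0],"twist": -5.8},
    {"gripper": -1,"slide": [0.022,-0.049,-0.02],"twist": -5.8},
    {"gripper": -1,"slide": [0.022,-0.049,-0.03],"twist": -5.8},
    {"gripper": -1,"slide": [0.022,-0.049,-0.03],"twist": -5.8},
    {"gripper": -1,"slide": [0.022,-0.049,-0.02],"twist": -5.2}
  ]
}}

```text
time: 1.98
tcp_pos: [0.5205, -0.1343, 0.1019]
eef_rot: [0.795, 0.607, -0.0, -0.001]
wrist_force: [0.1, 0.9, -0.1]
width: 1.002
finger_force: 0.0
```

>>> {"op": "drive_tool", "data": {
  "targets": [
    {"gripper": -1,"slide": [-0.001,-0.001,-0.04],"twist": 0},
    {"gripper": -1,"slide": [0,0,-0.025],"twist": 0},
    {"gripper": -1,"slide": [0,0,-0.016],"twist": 0},
    {"gripper": -1,"slide": [0,0,-0.01],"twist": 0},
    {"gripper": -1,"slide": [0,0,0],"twist": 0}
  ]
}}

```text
time: 2.6
tcp_pos: [0.5196, -0.1339, 0.0125]
eef_rot: [0.794, 0.608, -0.0, -0.0]
wrist_force: [0.6, 0.7, -0.3]
width: 0.997
finger_force: 0.0
```

>>> {"op": "drive_tool", "data": {
  "targets": [
    {"gripper": 1,"slide": [0,0,0],"twist": 0},
    {"gripper": 1,"slide": [0,0,0],"twist": 0},
    {"gripper": 1,"slide": [0,0,0],"twist": 0},
    {"gripper": 1,"slide": [0,0,0],"twist": 0},
    {"gripper": 1,"slide": [0,0,0],"twist": 0}
  ],
  "force": 30
}}

```text
time: 3.22
tcp_pos: [0.5197, -0.1341, 0.0127]
eef_rot: [0.794, 0.608, 0.0, 0.0]
wrist_force: [-0.1, 0.8, 0.0]
width: -0.002
finger_force: 0.0
```

```bash
python3 - <<'E'
from h import *
s=env.read_state();print({k:np.round(v,4) for k,v in s.items()})
E
```

```text
{'time': np.float64(3.225), 'joints': array([ 0.1339,  0.8864,  0.055 ,  1.9682, -0.1491,  0.2906,  0.0477]), 'qvel': array([-0.0003,  0.0007, -0.0009,  0.0028, -0.0001, -0.0011, -0.0011]), 'effort': array([-5.4000e-03, -5.2145e+01,  2.3605e+00, -5.8095e+00,  3.7000e-03,
        2.0000e-04, -0.0000e+00]), 'tcp_pos': array([ 0.5197, -0.1341,  0.0127]), 'eef_rot': array([7.940e-01, 6.079e-01, 1.000e-04, 1.000e-04]), 'wrist_force': array([-0.0603,  0.7726,  0.0256]), 'wrist_torque': array([-0.0197,  0.0175, -0.0078]), 'finger_force': np.float64(0.0), 'width': np.float64(-0.0024)}
```

The gripper shut on nothing, so I'll look.

```bash
python3 - <<'E'
from h import *
o=[]
for n,(u,v) in {"scene":(194,205),"top":(300,240)}.items():
    im,D=env.snapshot(n); np.savez("pics/"+n+"1.npz",im=im,D=D)
    o.append(cv2.resize(im[v-50:v+50,u-50:u+50,::-1],(400,400),interpolation=cv2.INTER_CUBIC))
cv2.imwrite("pics/c1.png",np.hstack(o))
E
```

```text
(no output)
```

View pics/c1.png

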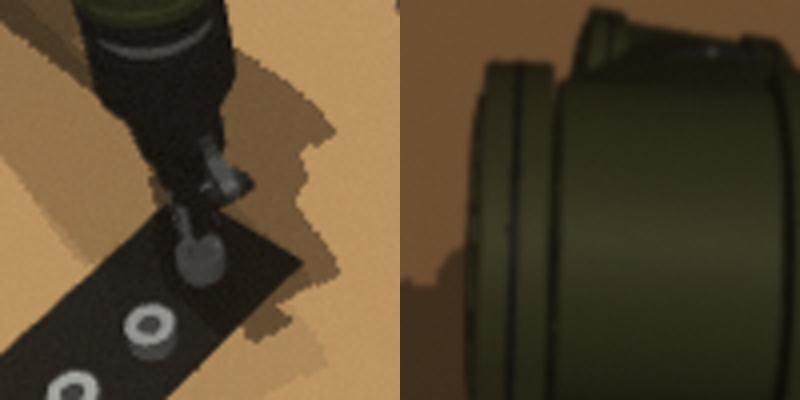

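```bash
python3 - <<'E'
from h import *
z=np.load("pics/scene1.npz"); P=cloud("scene",z["D"])
v0,u0=205-50,194-50
np.set_printoptions(linewidth=200)
for (a,b) in [(200,270),(200,250),(200,235),(182,215),(228,185),(240,185),(210,150),(215,185),(150,150),(200,280),(190,260),(212,260)]:
    u=u0+a//4; v=v0+b//4; print((a,b),P[v,u].round(4), z["im"][v,u])
c=P[v0:v0+100,u0:u0+100].reshape(-1,3)
for lo in np.arange(.006,.12,.008):
    k=c[(c[:,2]>lo)&(c[:,2]<lo+.008)&(c[:,1]>-.17)]; 
    if len(k): print(round(lo,3),len(k),k.min(0).round(3),k.max(0).round(3))
E
```

```text
(200, 270) [ 0.5302 -0.1437  0.02  ] [66 66 60]
(200, 250) [ 0.5138 -0.1285  0.0114] [62 62 57]
(200, 235) [ 0.5323 -0.14    0.0519] [29 24 20]
(182, 215) [ 0.5237 -0.1446  0.0681] [63 63 58]
(228, 185) [ 0.5755 -0.1481  0.1326] [95 94 89]
(240, 185) [ 0.5793 -0.1432  0.1308] [43 41 37]
(210, 150) [ 0.5581 -0.1431  0.145 ] [55 53 50]
(215, 185) [ 0.5646 -0.1501  0.1267] [44 41 37]
(150, 150) [ 0.5106 -0.147   0.1163] [22 16 14]
(200, 280) [ 0.5301 -0.1455  0.0101] [62 61 56]
(190, 260) [ 0.5214 -0.1445  0.0217] [65 64 60]
(212, 260) [ 0.5316 -0.1349  0.0199] [65 64 59]
0.006 38 [ 0.467 -0.161  0.006] [0.534 0.115 0.013]
0.014 81 [ 0.506 -0.15   0.014] [ 0.535 -0.121  0.022]
0.022 4 [ 0.512 -0.141  0.022] [ 0.533 -0.125  0.023]
0.038 7 [ 0.522 -0.145  0.039] [ 0.532 -0.125  0.046]
0.046 22 [ 0.512 -0.145  0.046] [ 0.534 -0.131  0.054]
0.054 22 [ 0.513 -0.145  0.054] [ 0.535 -0.13   0.062]
0.062 13 [ 0.51  -0.146  0.063] [ 0.536 -0.131  0.069]
0.07 5 [ 0.514 -0.146  0.07 ] [ 0.526 -0.143  0.074]
0.078 14 [ 0.491 -0.152  0.078] [ 0.544 -0.138  0.086]
0.086 33 [ 0.49  -0.154  0.086] [ 0.551 -0.129  0.094]
0.094 21 [ 0.479 -0.156  0.094] [ 0.556 -0.134  0.102]
0.102 33 [ 0.48  -0.156  0.103] [ 0.558 -0.135  0.11 ]
0.11 30 [ 0.504 -0.16   0.11 ] [ 0.569 -0.145  0.118]
0.118 38 [ 0.501 -0.161  0.119] [ 0.581 -0.134  0.126]
```

The gripper is shut just above bush A, which still stands in place. I'll raise it and measure where the fingertips really are, shut and then half open.

>>> {"op": "drive_tool", "data": {
  "targets": [
    {"gripper": 1,"slide": [0,0,0.03],"twist": 0},
    {"gripper": 1,"slide": [0,0,0.03],"twist": 0},
    {"gripper": 1,"slide": [0,0,0],"twist": 0},
    {"gripper": 1,"slide": [0,0,0],"twist": 0},
    {"gripper": 1,"slide": [0,0,0],"twist": 0}
  ]
}}

```text
time: 3.95
tcp_pos: [0.5188, -0.1338, 0.0717]
eef_rot: [0.794, 0.608, -0.001, -0.001]
wrist_force: [-0.3, 0.8, 0.7]
width: 0.001
finger_force: 0.0
```

```bash
cat > look.py <<'E'
from h import *
import sys
o=[]
t=sys.argv[1]
s=env.read_state(); print(s["tcp_pos"].round(4),s["width"].round(3),s["wrist_force"].round(2))
for n,(u,v) in {"scene":(194,200),"top":(300,240)}.items():
    im,D=env.snapshot(n); np.savez(f"pics/{n}{t}.npz",im=im,D=D)
    o.append(cv2.resize(im[v-50:v+50,u-50:u+50,::-1],(400,400),interpolation=cv2.INTER_CUBIC))
    if n=="scene":
        P=cloud(n,D)[v-50:v+50,u-50:u+50].reshape(-1,3)
        for lo in np.arange(.012,.13,.008):
            k=P[(P[:,2]>lo)&(P[:,2]<lo+.008)&(P[:,1]>-.17)&(P[:,0]>.44)&(P[:,0]<.6)&(P[:,1]<-.09)]
            if len(k): print(round(lo,3),len(k),k.min(0).round(3),k.max(0).round(3))
cv2.imwrite(f"pics/c{t}.png",np.hstack(o))
E
python3 look.py 2
```

```text
Traceback (most recent call last):
  File "look.py", line 5, in <module>
    s=env.read_state(); print(s["tcp_pos"].round(4),s["width"].round(3),s["wrist_force"].round(2))
                                                    ^^^^^^^^^^^^^^^^
AttributeError: 'float' object has no attribute 'round'
```

```bash
sed -i 's/s\["width"\].round(3)/round(s["width"],3)/' look.py; python3 look.py 2
```

```text
[ 0.5188 -0.1338  0.0717] 0.001 [-0.3   0.78  0.71]
0.012 63 [ 0.506 -0.15   0.012] [ 0.533 -0.12   0.02 ]
0.02 45 [ 0.506 -0.147  0.02 ] [ 0.534 -0.124  0.024]
0.092 2 [ 0.52  -0.144  0.098] [ 0.527 -0.129  0.1  ]
0.1 11 [ 0.514 -0.145  0.101] [ 0.533 -0.131  0.107]
0.108 31 [ 0.51  -0.146  0.108] [ 0.535 -0.124  0.116]
0.116 27 [ 0.513 -0.145  0.116] [ 0.534 -0.13   0.124]
0.124 12 [ 0.511 -0.145  0.124] [ 0.531 -0.141  0.131]
```

View pics/c2.png

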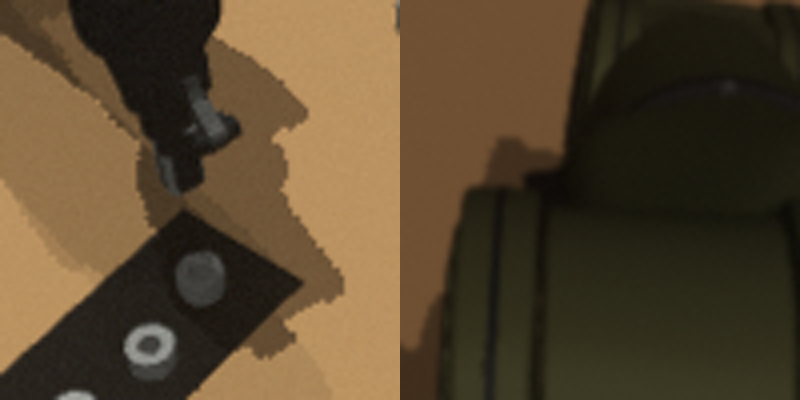

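Measured in the scene view, the shut fingertips (crop 180,190) are about 25 mm above the reported TCP. Bush A is unmoved at crop (200,275). I'll pre-shape the fingers to half open and measure their ends again.

>>> {"op": "drive_tool", "data": {
  "targets": [
    {"gripper": -0.3,"slide": [0,0,-0.01],"twist": 0},
    {"gripper": -0.3,"slide": [0,0,-0.01],"twist": 0},
    {"gripper": -0.3,"slide": [0,0,0],"twist": 0},
    {"gripper": -0.3,"slide": [0,0,0],"twist": 0},
    {"gripper": -0.3,"slide": [0,0,0],"twist": 0}
  ]
}}

```text
time: 4.68
tcp_pos: [0.5198, -0.1341, 0.0528]
eef_rot: [0.794, 0.608, 0.0, 0.0]
wrist_force: [-0.2, 0.5, -0.0]
width: 0.649
finger_force: 0.0
```

```bash
python3 look.py 3
```

```text
[ 0.5198 -0.1341  0.0528] 0.649 [-0.2   0.47 -0.03]
0.012 48 [ 0.507 -0.15   0.013] [ 0.533 -0.122  0.02 ]
0.02 51 [ 0.506 -0.149  0.02 ] [ 0.533 -0.121  0.024]
0.076 4 [ 0.491 -0.132  0.082] [ 0.494 -0.122  0.084]
0.084 22 [ 0.487 -0.153  0.085] [ 0.559 -0.126  0.092]
0.092 39 [ 0.485 -0.153  0.093] [ 0.561 -0.126  0.1  ]
0.1 34 [ 0.486 -0.154  0.1  ] [ 0.562 -0.117  0.108]
0.108 27 [ 0.485 -0.153  0.108] [ 0.563 -0.126  0.116]
0.116 19 [ 0.485 -0.155  0.117] [ 0.553 -0.128  0.123]
0.124 24 [ 0.466 -0.159  0.125] [ 0.579 -0.131  0.132]
```

View pics/c3.png

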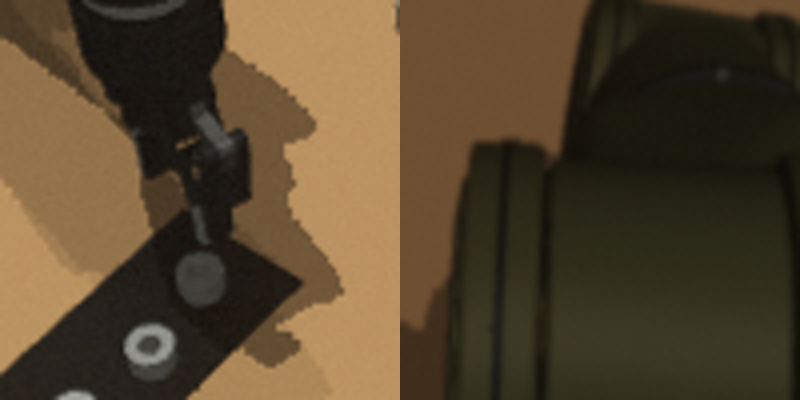

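Half open, the fingertips (crop 205,240) are about 30 mm above the reported TCP and centred within 3 mm of the bush. I'll descend by that measured offset and watch the force.

>>> {"op": "drive_tool", "data": {
  "targets": [
    {"gripper": -0.3,"slide": [-0.003,0,-0.025],"twist": 0},
    {"gripper": -0.3,"slide": [0,0,-0.02],"twist": 0},
    {"gripper": -0.3,"slide": [0,0,-0.01],"twist": 0},
    {"gripper": -0.3,"slide": [0,0,-0.006],"twist": 0},
    {"gripper": -0.3,"slide": [0,0,0],"twist": 0}
  ]
}}

```text
time: 5.4
tcp_pos: [0.5167, -0.1341, -0.0083]
eef_rot: [0.794, 0.608, 0.0, 0.0]
wrist_force: [0.2, -1.1, 0.8]
width: 0.651
finger_force: 0.0
```

>>> {"op": "drive_tool", "data": {
  "targets": [
    {"gripper": -0.3,"slide": [0,0,-0.003],"twist": 0},
    {"gripper": -0.3,"slide": [0,0,-0.002],"twist": 0},
    {"gripper": -0.3,"slide": [0,0,-0.002],"twist": 0},
    {"gripper": -0.3,"slide": [0,0,0],"twist": 0},
    {"gripper": -0.3,"slide": [0,0,0],"twist": 0}
  ]
}}

```text
time: 6.02
tcp_pos: [0.5166, -0.1341, -0.0154]
eef_rot: [0.794, 0.608, 0.0, 0.0]
wrist_force: [0.0, 0.2, -0.6]
width: 0.649
finger_force: 0.0
```

>>> {"op": "drive_tool", "data": {
  "targets": [
    {"gripper": 1,"slide": [0,0,0],"twist": 0},
    {"gripper": 1,"slide": [0,0,0],"twist": 0},
    {"gripper": 1,"slide": [0,0,0],"twist": 0},
    {"gripper": 1,"slide": [0,0,0],"twist": 0},
    {"gripper": 1,"slide": [0,0,0],"twist": 0}
  ],
  "force": 30
}}

```text
time: 6.65
tcp_pos: [0.5167, -0.1341, -0.0151]
eef_rot: [0.794, 0.608, 0.0, 0.0]
wrist_force: [-0.2, -0.8, 5.9]
width: 0.336
finger_force: 29.5
```

>>> {"op": "drive_tool", "data": {
  "targets": [
    {"gripper": 1,"slide": [0,0,0.02],"twist": 0},
    {"gripper": 1,"slide": [0,0,0.04],"twist": 0},
    {"gripper": 1,"slide": [0,0,0.05],"twist": 0},
    {"gripper": 1,"slide": [0,0,0.04],"twist": 0},
    {"gripper": 1,"slide": [0,0,0],"twist": 0}
  ]
}}

```text
time: 7.28
tcp_pos: [0.5186, -0.1346, 0.1372]
eef_rot: [0.794, 0.608, 0.002, 0.002]
wrist_force: [0.3, -0.3, -1.6]
width: 0.334
finger_force: 29.8
```

>>> {"op": "drive_tool", "data": {
  "targets": [
    {"gripper": 1,"slide": [0.006,0.055,0],"twist": 0},
    {"gripper": 1,"slide": [0.006,0.055,0],"twist": 0},
    {"gripper": 1,"slide": [0.006,0.055,0],"twist": 0},
    {"gripper": 1,"slide": [0.006,0.055,0],"twist": 0},
    {"gripper": 1,"slide": [0,0,0],"twist": 0}
  ]
}}

```text
time: 7.9
tcp_pos: [0.5397, 0.0932, 0.1328]
eef_rot: [0.791, 0.612, 0.0, -0.002]
wrist_force: [-0.5, -0.2, -1.4]
width: 0.333
finger_force: 29.8
```

>>> {"op": "drive_tool", "data": {
  "targets": [
    {"gripper": 1,"slide": [0.005,0.045,0],"twist": 0},
    {"gripper": 1,"slide": [0.004,0.022,0],"twist": 0},
    {"gripper": 1,"slide": [0,0,0],"twist": 0},
    {"gripper": 1,"slide": [0,0,0],"twist": 0},
    {"gripper": 1,"slide": [0,0,0],"twist": 0}
  ]
}}

```text
time: 8.52
tcp_pos: [0.5496, 0.1507, 0.1346]
eef_rot: [0.795, 0.607, -0.001, 0.0]
wrist_force: [0.2, -0.1, -0.5]
width: 0.329
finger_force: 29.8
```

```bash
cat > look2.py <<'E'
from h import *
import sys
t=sys.argv[1]
s=env.read_state(); print(s["tcp_pos"].round(4),round(s["width"],3),s["wrist_force"].round(2),s["time"])
im,D=env.snapshot("scene"); np.savez(f"pics/scene{t}.npz",im=im,D=D)
u,v=280,140
cv2.imwrite(f"pics/d{t}.png",cv2.resize(im[v-60:v+50,u-60:u+50,::-1],(660,660),interpolation=cv2.INTER_CUBIC))
E
python3 look2.py 4
```

```text
[0.5496 0.1507 0.1346] 0.329 [ 0.22 -0.11 -0.49] 8.525
```

View pics/d4.png

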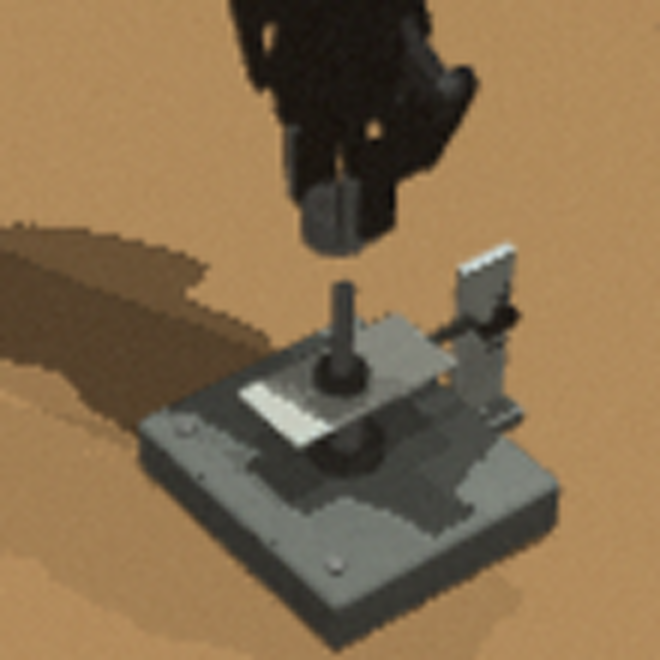

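The bush is held level at crop (335,215), just above the pin, whose tip is at (343,285). I'll fit circles to the depth points of both to get the offset.

```bash
cat > fit.py <<'E'
from h import *
from scipy.optimize import least_squares
import sys
def circ(p,r,x0):
    # robust fit of visible side of upright cylinder, fixed radius
    f=lambda q: np.hypot(p[:,0]-q[0],p[:,1]-q[1])-r
    s=least_squares(f,x0,loss="soft_l1",f_scale=.001); return s.x,np.std(f(s.x)),len(p)
def load(t): z=np.load(f"pics/scene{t}.npz"); return z["im"].astype(int),cloud("scene",z["D"])
def sel(im,P,zl,zh,c,rad,br):
    m=(P[...,2]>zl)&(P[...,2]<zh)&(np.hypot(P[...,0]-c[0],P[...,1]-c[1])<rad)&(im.mean(-1)>br)
    return P[m]
E
python3 - <<'E'
from fit import *
for t in("0","4"):
    im,P=load(t); p=sel(im,P,.088,.122,(.554,.151),.012,0); print("pin",t,circ(p,.005,(.554,.155)))
im,P=load("4")
for br in (45,55):
    p=sel(im,P,.150,.176,(.553,.150),.022,br); print("bush",br,circ(p,.015,(.554,.155)),p.min(0).round(3),p.max(0).round(3))
m=im[100:125,270:292].mean(-1).astype(int); np.set_printoptions(linewidth=250); print(m); print((P[100:125,270:292,2]*1000).astype(int))
E
```

```text
pin 0 (array([0.55246532, 0.15377141]), np.float64(0.0010765512623277203), 40)
pin 4 (array([0.55217689, 0.15419892]), np.float64(0.0010776970072832398), 40)
bush 45 (array([0.55541661, 0.15062693]), np.float64(0.002969800729524539), 89) [0.534 0.135 0.152] [0.57  0.161 0.175]
bush 55 (array([0.5553219 , 0.15127555]), np.float64(0.0029436308749040316), 71) [0.537 0.135 0.152] [0.57  0.161 0.175]
[[ 21  23  23  20  23  19  16  19  26  25  24  53  80  40  22  19  23  22  20  25  26  23]
 [ 27  22  22  20  23  23  22  19  26  22  24  91 129  64  26  23  22  25  22  23  22  24]
 [ 24  21  19  25  22  20  19  22  24  21  22  84 117  60  24  25  23  20  21  21  23  23]
 [ 19  27  20  20  21  21  26  24  24  25  24  37  24  24  23  23  22  26  21  21  23  22]
 [ 24  21  21  25  17  22  39  27  20  18  21  24  21  25  20  21  24  23  22  22  23  22]
 [ 23  22  21  23  22  26  43  29  19  18  25  23  25  22  22  21  25  23  23  22  24  21]
 [ 20  19  23  22  23  26  70  33  21  23  22  24  24  24  23  24  25  27  23  26  22  23]
 [ 20  22  24  22  21  23  86  42  21  20  24  20  21  24  24  2
[... 3150 characters left out ...]
9 173 174 175 176 178 176 174 173 172   1  -2  -2   1 795  -1]
 [162 161 163 164 164 167 169 171 173 170 171 175 172 172 168  -2  -3   0   1  -2  -6  -2]
 [157 159 161 162 161 163 167 168 169 167 169 171 170 160  -2  -1  -1  -3  -1   0   0   0]
 [ -1 157 156 160 159 159 161 165 166 164 167 161   0  -4   1   0  -2  -2  -4  -2   0  -1]
 [ -1  -1 155 156 158 156 157 156 162 161 152   0  -2  -1   1   0   0  -1  -2  -1  -2  -5]
 [  0  -2  -2 153 154 154 154 152 152   0  -3  -1  -2  -1  -3  -1  -1  -4  -2  -1  -2   0]
 [  0  -2   0  -3  -1  -1   0  -5  -1  -2  -1  -2  -1   0  -2   0  -1   0   0   0   1  -1]
 [  0   0   0  -1  -2  -2  -2  -1  -5  -1   0  -2  -4  -1  -3  -1  -1  -1  -1   0  -1   0]]
```

```bash
cat >> fit.py <<'E'
f,cx,cy,V=cam("scene")
e1=np.array([.7834,.6213]); e2=np.array([-.636,.772])   # world dirs: image right, away from camera
def uline(edges):
    # silhouette (uL,uR,v) at known height z -> mid point on plane z
    out=[]
    for uL,uR,v,z in edges:
        o=np.linalg.inv(V)[:3,3]; d=np.linalg.inv(V)[:3,:3]@np.array([((uL+uR)/2-cx)/f,(v-cy)/f,1]); out.append((o+d*(z-o[2])/d[2])[:2])
    return np.array(out)
E
python3 - <<'E'
from fit import *
im,P=load("4")
g=im.mean(-1)
# pin: silhouette centres by rows
print(g[126:144,272:284].astype(int)); print((P[126:144,272:284,2]*1000).astype(int))
# side of bush from depth, cols 271..279 rows 117..122
q=P[117:123,271:280].reshape(-1,3); q=q[(q[:,2]>.151)&(q[:,2]<.1665)]
b,sd,n=circ(q,.015,(.554,.155)); print("bush side fit",b,sd,n)
p=sel(im,P,.088,.122,(.554,.151),.012,0); a,sd2,n2=circ(p,.005,(.554,.155)); print("pin",a)
print("bush-pin along e1,e2 mm",((b-a)@e1*1e3).round(2),((b-a)@e2*1e3).round(2))
# projected u of fitted axes at mid heights
for c,z in((b,.152),(b,.170),(a,.125),(a,.105)):
    h=V@np.array([*c,z,1]); print(z,"u,v",(f*h[0]/h[2]+cx).round(2),(f*h[1]/h[2]+cy).round(2),"half width px", (f*(.015 if z>.14 else .005)/h[2]).round(2))
E
```

```text
[[133 134 135 132 126 112 123 135 133 137 134 134]
 [134 133 135  98  66  57  71 122 132 134 134 132]
 [133 133 134  86  64  59  60 100 128 133 134 133]
 [135 134 135  86  60  59  58 123 133 135 133 135]
 [135 134 134  85  56  60  55 123 134 133 136 136]
 [134 135 132  84  60  58  56 121 131 136 133 134]
 [135 133 134  84  61  57  57 113 131 136 129 133]
 [133 135 131  84  59  58  54 115 110 129 102 124]
 [129 134 114  77  60  58  62 114  97 120 130 131]
 [ 95 108 114  75  60  57  58 120 129 131 128 133]
 [ 73  73  71  55  58  57  59 121 129 130 130 132]
 [ 70  74  66  56  55  55  69 122 133 132 130 132]
 [ 64  79  93  60  57  57  64 117 126 128 129 129]
 [ 83  56  37  50  57  56  52  58  91 121 130 129]
 [ 74  40  29  51  56  57  52  42  43 115 129 131]
 [ 54  31  31  49  59  56  46  37  39  74 119 130]
 [ 51  35  31  42  47  49  36  33  37  70 119 125]
 [ 53  35  31  33  32  31  31  33  30  80 106 112]]
[[ -1  -1   0  -3   0   0  -3  -2  -2   0  -1   0]
 [ -1  -1  -2  -1 125 125 123  -2   0  -3  -1  -2]
 [ -2  -2   0 124 123 123 122   2  -2   0  -3   0]
 [  0  -1  -2 120 123 123 12
[... 332 characters left out ...]
25  28  30  97  98  99 100  72  73  72  71  72]
 [ 29  28  28  94  96  96  97  72  72  72  70  71]
 [ 30  73  73  90  92  94  91  74  73  72  73  73]
 [ 71  73  77  87  90  90  90  77  72  72  71  72]
 [ 71  79  78  84  87  86  81  77  79  72  69  71]
 [ 77  77  81  83  82  84  81  77  80  72  73  70]
 [ 79  79  78  80  79  80  77  77  77  72  71  74]
 [ 72  79  79  77  76  77  80  76  79  73  72  74]]
bush side fit [0.55190673 0.15134295] 0.002493689405149695 33
pin [0.55217689 0.15419892]
bush-pin along e1,e2 mm -1.99 -2.03
0.152 u,v 276.4 119.22 half width px 6.03
0.17 u,v 276.54 113.34 half width px 6.11
0.125 u,v 276.96 127.21 half width px 1.97
0.105 u,v 276.8 133.32 half width px 1.94
```

```bash
python3 - <<'E'
from fit import *
b=uline([(275.76,275.76,117.68,.152)])[0]; a=uline([(276.8,276.8,127.5,.1247)])[0]
# tray foot check: foot centre ellipse
print(b,a,((b-a)@e1*1e3).round(2),((b-a)@e2*1e3).round(2), "world mm",(b-a)*1e3)
E
```

```text
[0.54698619 0.15529622] [0.55233404 0.15333424] -2.97 4.92 world mm [-5.34785211  1.96197794]
```

```bash
python3 - <<'E'
from fit import *
im,P=load("4")
for u in (273,275,276):
  for v in range(109,124):
    p=P[v,u]; print(u,v,(p@[0,0,1]).round(4),"e1",((p[:2]@e1)*1e3).round(1),"e2",((p[:2]@e2)*1e3).round(1),int(im[v,u].mean()))
for c in ((.5527,.1495),(.55223,.1537)): print(np.array(c)@e1*1e3,np.array(c)@e2*1e3)
im,P=load("0")
print("mat bush C col")
for v in range(243,266): p=P[v,162]; print(v,p[2].round(4),((p[:2]@e1)*1e3).round(1),((p[:2]@e2)*1e3).round(1),int(im[v,162].mean()))
E
```

```text
273 109 0.1715 e1 518.1 e2 -218.4 22
273 110 0.17 e1 518.1 e2 -220.4 41
273 111 0.1704 e1 518.0 e2 -225.0 61
273 112 0.1678 e1 518.0 e2 -225.5 58
273 113 0.1703 e1 517.7 e2 -232.9 56
273 114 0.1691 e1 517.7 e2 -235.2 52
273 115 0.1712 e1 517.5 e2 -241.9 59
273 116 0.169 e1 517.5 e2 -243.0 63
273 117 0.1684 e1 517.4 e2 -246.2 54
273 118 0.1646 e1 517.5 e2 -245.2 57
273 119 0.1623 e1 517.5 e2 -246.2 57
273 120 0.1606 e1 517.5 e2 -247.9 57
273 121 0.1561 e1 517.6 e2 -246.1 59
273 122 0.1531 e1 517.6 e2 -246.3 94
273 123 -0.0031 e1 524.7 e2 -54.2 134
275 109 0.1694 e1 523.2 e2 -215.8 29
275 110 0.169 e1 523.1 e2 -219.2 48
275 111 0.1699 e1 522.9 e2 -224.5 62
275 112 0.1683 e1 522.9 e2 -226.5 61
275 113 0.1655 e1 522.9 e2 -226.8 58
275 114 0.1622 e1 523.0 e2 -226.5 55
275 115 0.1699 e1 522.4 e2 -240.5 58
275 116 0.1696 e1 522.3 e2 -243.9 65
275 117 0.1682 e1 522.3 e2 -246.1 62
275 118 0.1679 e1 522.2 e2 -249.6 57
275 119 0.1639 e1 522.3 e2 -248.4 59
275 120 0.1598 e1 522.4 e2 -247.1 56
275 121 0.1562 e1 522.5 e2 -246.4 56
275 122 0.155 e1 522.4 e2 -248.8 78
275 123 -0.0016 e1 530.7 e2 -56
[... 549 characters left out ...]
57.4 137
525.8695299999999 -236.1032
528.110792 -232.56188
mat bush C col
243 -0.0005 252.8 -492.1 32
244 0.0023 254.1 -496.9 32
245 0.0029 254.7 -500.2 31
246 0.005 255.7 -504.4 31
247 0.0055 256.3 -507.6 61
248 0.0205 261.1 -520.7 140
249 0.0219 262.0 -524.4 144
250 0.0202 261.9 -526.0 133
251 0.0182 261.7 -527.3 57
252 0.0145 261.0 -527.5 56
253 0.0104 260.3 -527.4 57
254 0.0074 259.8 -528.1 59
255 0.0016 258.5 -527.0 87
256 0.0194 264.1 -541.5 143
257 0.0204 264.8 -544.8 147
258 0.0193 264.9 -546.7 120
259 0.0148 264.0 -546.4 63
260 0.0124 263.7 -547.4 57
261 0.0108 263.6 -549.0 56
262 0.0053 262.5 -548.1 44
263 0.0024 262.1 -548.9 33
264 0.0021 262.4 -551.3 30
265 0.0026 262.9 -554.2 30
```

```bash
python3 - <<'E'
from fit import *
im,P=load("4"); print(im.mean(-1)[110:123,265:274].astype(int)); 
for u,z,v in((275.76,.152,119.2),(275.76,.17,113.3),(276.8,.1247,127.5),(276.76,.108,132.5)):
    a=uline([(u,u,v,z)])[0]; print(u,z,(a@e1*1e3).round(2),(a@e2*1e3).round(2))
E
```

```text
[[133 135 119  70  30  21  23  28  41]
 [134 136 118  70  32  25  39  57  61]
 [135 134 118  75  30  31  56  62  58]
 [134 135 132 105  50  46  57  57  56]
 [133 135 135 132  92  59  59  59  52]
 [133 133 133 133 135  72  56  60  59]
 [133 131 135 135 137  68  54  60  63]
 [132 133 134 134 135  70  54  54  54]
 [137 135 134 134 134  73  53  56  57]
 [133 136 133 134 134  84  56  54  57]
 [134 135 135 136 133 103  67  57  57]
 [134 136 134 134 134 135 106  76  59]
 [135 135 133 134 134 134 133 117  94]]
275.76 0.152 524.81 -234.05
275.76 0.17 524.49 -233.93
276.8 0.1247 527.97 -232.91
276.76 0.108 528.2 -232.49
```

>>> {"op": "drive_tool", "data": {
  "targets": [
    {"gripper": 1,"slide": [0.002,0.0025,0],"twist": 0},
    {"gripper": 1,"slide": [0,0,-0.008],"twist": 0},
    {"gripper": 1,"slide": [0,0,-0.008],"twist": 0},
    {"gripper": 1,"slide": [0,0,0],"twist": 0},
    {"gripper": 1,"slide": [0,0,0],"twist": 0}
  ]
}}

```text
time: 9.2
tcp_pos: [0.5516, 0.1554, 0.1185]
eef_rot: [0.794, 0.608, -0.0, 0.0]
wrist_force: [-0.2, -0.2, -1.1]
width: 0.336
finger_force: 29.8
```

```bash
python3 look2.py 5; python3 - <<'E'
from fit import *
im,P=load("5"); g=im.mean(-1)
np.set_printoptions(linewidth=250); print(g[114:134,267:287].astype(int)); print((P[114:134,267:287,2]*1e3).astype(int));print((P[114:134,267:287,:2]@e2*1e3).astype(int))
E
```

```text
[0.5516 0.1554 0.1185] 0.336 [-0.24 -0.23 -1.06] 9.2
[[133 132 103  55  24  22  21  23  24  31  29  46  56  42  29  23  20  26  21  20]
 [137 134 103  57  29  21  28  38  49  61  61  40  57  60  37  22  23  20  24  21]
 [136 135 102  54  27  29  46  59  62  60  62  41  54  60  32  23  21  24  27  25]
 [131 134 107  63  31  44  58  60  56  55  58  43  54  59  38  23  19  26  23  24]
 [134 134 135 100  49  54  60  61  52  53  56  41  53  58  37  25  23  22  23  21]
 [133 133 133 135  92  63  61  60  55  55  61  39  55  61  38  22  23  22  23  20]
 [136 134 133 134 114  63  58  60  57  61  59  43  56  61  36  26  27  24  23  21]
 [134 136 133 131 111  64  53  55  62  58  60  48  56  61  36  23  25  25  23  22]
 [134 134 134 133 118  66  55  54  57  57  58  51  56  64  35  19  23  23  27  33]
 [134 135 135 134 136  73  51  56  56  56  59  44  56  64  35  26  23  34  58  82]
 [134 133 135 134 136  77  55  55  58  58  59  59  58  65  43  36  59  81 127 135]
 [134 135 134 134 136 103  73  61  56  56  56  58  59  64  66  77 128 134 134 137]
 [134 135 133 136 134 133 120  92  67  59  55  56  
[... 4035 characters left out ...]
  -80   -80  -233  -233  -235  -233   -82   -79   -78   -80   -81   -81   -81   -85]
 [  -86   -86   -83   -81   -85   -83   -84   -84  -233  -238  -234  -236   -85   -82   -83   -85   -87   -85   -85   -83]
 [  -90   -81   -88   -90   -91   -90   -92   -89  -232  -237  -237  -236   -87   -90   -87   -89   -88   -91   -90   -88]
 [  -91   -90   -92   -90   -96   -89   -93   -95  -234  -234  -235  -235   -97   -95   -92   -95   -93   -95   -94   -95]
 [  -96   -95  -101   -99  -101   -99  -102   -97  -233  -238  -238 -1056   -96  -102   -97  -100  -103   -95  -190  -189]
 [ -104  -104  -105  -105  -101  -102  -103  -105  -234  -234  -237  -235  -139  -139  -103  -106  -191  -193  -193  -192]]
```

>>> {"op": "drive_tool", "data": {
  "targets": [
    {"gripper": 1,"slide": [-0.0004,-0.0017,0],"twist": 0},
    {"gripper": 1,"slide": [0,0,0],"twist": 0},
    {"gripper": 1,"slide": [0,0,-0.008],"twist": 0},
    {"gripper": 1,"slide": [0,0,-0.006],"twist": 0},
    {"gripper": 1,"slide": [0,0,-0.006],"twist": 0}
  ]
}}

```text
time: 9.88
tcp_pos: [0.551, 0.1537, 0.0979]
eef_rot: [0.794, 0.608, -0.0, -0.0]
wrist_force: [0.5, -0.6, -1.1]
width: 0.333
finger_force: 29.8
```

>>> {"op": "drive_tool", "data": {
  "targets": [
    {"gripper": 1,"slide": [0,0,0],"twist": 0},
    {"gripper": 1,"slide": [0,0,0],"twist": 0},
    {"gripper": 1,"slide": [0,0,0],"twist": 0},
    {"gripper": 1,"slide": [0,0,0],"twist": 0},
    {"gripper": 1,"slide": [0,0,0],"twist": 0}
  ]
}}

```text
time: 10.5
tcp_pos: [0.5513, 0.1538, 0.0987]
eef_rot: [0.794, 0.608, 0.0, 0.0]
wrist_force: [0.5, -0.6, -1.5]
width: 0.334
finger_force: 29.8
```

```bash
cat > tray.py <<'E'
from fit import *
im0,P0=load("0")
def tray(P,im):
    # tray-plate height: bright pixels between foot and pointer arm + left part
    m=(P0[...,2]>.068)&(P0[...,2]<.079)&(im0.mean(-1)>100)
    ys,xs=np.where(m); ys,xs=ys[(xs>250)&(xs<305)],xs[(xs>250)&(xs<305)]
    z=P[ys,xs,2]; k=(z>.03)&(z<.08); return np.median(z[k]),k.sum(),np.median(P0[ys,xs,2])
E
python3 look2.py 6; python3 - <<'E'
from tray import *
im,P=load("6"); print(tray(P,im)); g=im.mean(-1)
np.set_printoptions(linewidth=250); print(g[118:142,267:287].astype(int)); print((P[124:140,270:284,2]*1e3).astype(int))
E
```

```text
[0.5513 0.1538 0.0987] 0.334 [ 0.5  -0.64 -1.55] 10.5
(np.float64(0.07246944582408399), np.int64(329), np.float64(0.07230273338202448))
[[136  82  63  34  20  26  18  22  23  22  93  44  20  21  21  22  22  22  22  22]
 [134  84  59  36  20  23  22  19  16  22  87  40  24  19  21  22  22  25  17  22]
 [136  94  61  32  23  24  20  24  23  23  62  42  27  22  23  16  21  22  23  23]
 [134 134  77  26  23  22  27  32  37  40  48  55  47  33  25  22  19  24  20  19]
 [134 135  76  27  17  27  38  58  61  64  52  58  59  49  25  23  23  20  20  24]
 [133 134  80  32  24  46  58  60  58  62  52  56  59  41  25  19  20  24  21  40]
 [136 136 108  48  34  56  58  56  52  58  40  50  60  44  24  25  20  24  23  39]
 [133 134 134  95  57  57  59  55  56  55  41  52  60  43  26  23  25  25  22  41]
 [135 135 137 134  82  58  60  59  57  56  38  53  61  49  27  21  23  20  23  40]
 [134 134 136 134  84  54  61  57  59  61  43  55  59  42  24  21  24  23  22  43]
 [136 134 134 136  82  58  58  56  63  62  41  53  61  43  26  23  23  23  21  70]
 [136 134 135 133  84  56  56  54  59  60  42  54  
[... 1273 characters left out ...]
3 128 131 131 132 132 131 137 139 138 142 141 141]
 [ -3 122 128 127 130 132 131 133 136 138 135 139 138 138]
 [ -2 118 124 124 125 127 125 131 133 134 133 136 136 134]
 [  0  -5 118 121 123 126 124 125 129 128 127 130 125  -2]
 [ -2  -2  -2 118 120 121 119 119 121 127 126   0   0  -1]
 [ -2   0   0  -1  -2 117 119 117 115 115  26  -3  -1  71]
 [  0  -2  -4  -1  -2 102 106 106 104  29  28  73  71  70]
 [  0  -2   0  28  30 103 103 104 103  71  73  72  73  72]
 [ -1  28  24  27  26  96  99  99 100  69 795  70  72  72]
 [ 28  27  27  26  29  95  95  96  94  72  72  71  73  70]
 [ 27  27  29  73  72  90  95  93  91  74  73  73  71  73]
 [ 27  72  72  72  77  88  88  88  87  79  71  72  72  72]]
```

View pics/d6.png

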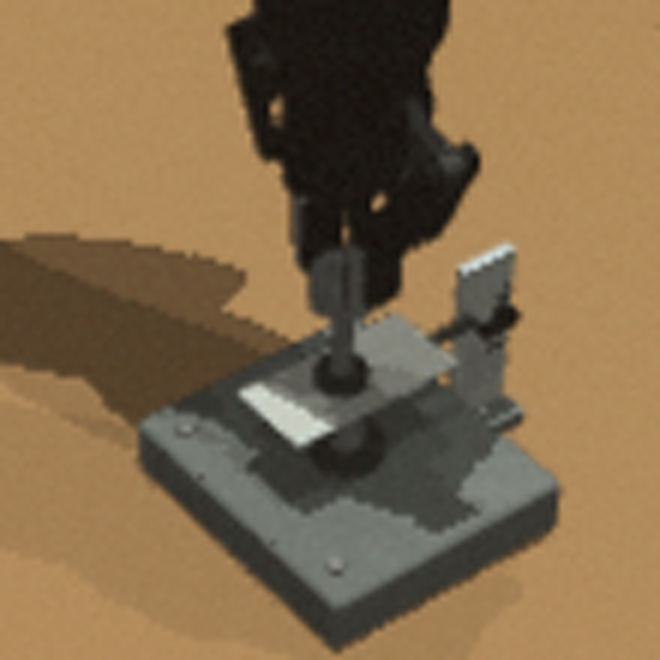

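The bush bottom (crop 335,320) is below the pin tip and the tray hasn't moved (72.5 mm), so it is threaded. I'll lower it to the foot.

>>> {"op": "drive_tool", "data": {
  "targets": [
    {"gripper": 1,"slide": [0,0,-0.004],"twist": 0},
    {"gripper": 1,"slide": [0,0,-0.004],"twist": 0},
    {"gripper": 1,"slide": [0,0,-0.004],"twist": 0},
    {"gripper": 1,"slide": [0,0,-0.004],"twist": 0},
    {"gripper": 1,"slide": [0,0,-0.003],"twist": 0}
  ]
}}

```text
time: 11.18
tcp_pos: [0.5511, 0.1537, 0.0792]
eef_rot: [0.794, 0.608, -0.0, -0.0]
wrist_force: [0.3, 0.2, -0.7]
width: 0.335
finger_force: 29.8
```

```bash
python3 look2.py 7; python3 - <<'E'
from tray import *
im,P=load("7"); print(tray(P,im)); 
E
```

```text
[0.5511 0.1537 0.0792] 0.335 [ 0.3   0.22 -0.68] 11.175
(np.float64(0.07238458060036024), np.int64(301), np.float64(0.07230273338202448))
```

>>> {"op": "drive_tool", "data": {
  "targets": [
    {"gripper": 1,"slide": [0,0,-0.005],"twist": 0},
    {"gripper": 1,"slide": [0,0,-0.005],"twist": 0},
    {"gripper": 1,"slide": [0,0,-0.005],"twist": 0},
    {"gripper": 1,"slide": [0,0,-0.003],"twist": 0},
    {"gripper": 1,"slide": [0,0,-0.002],"twist": 0}
  ]
}}

```text
time: 11.85
tcp_pos: [0.5511, 0.1537, 0.0594]
eef_rot: [0.794, 0.608, -0.0, -0.0]
wrist_force: [-0.2, 0.5, -0.8]
width: 0.334
finger_force: 29.8
```

>>> {"op": "drive_tool", "data": {
  "targets": [
    {"gripper": 1,"slide": [0,0,-0.002],"twist": 0},
    {"gripper": 1,"slide": [0,0,-0.002],"twist": 0},
    {"gripper": 1,"slide": [0,0,-0.002],"twist": 0},
    {"gripper": 1,"slide": [0,0,-0.001],"twist": 0},
    {"gripper": 1,"slide": [0,0,0],"twist": 0}
  ]
}}

```text
time: 12.48
tcp_pos: [0.5512, 0.1537, 0.0526]
eef_rot: [0.794, 0.608, 0.0, 0.0]
wrist_force: [-1.1, -0.4, -0.4]
width: 0.336
finger_force: 29.9
```

```bash
python3 look2.py 8; python3 - <<'E'
from tray import *
im,P=load("8"); print(tray(P,im)); 
p=sel(im,P,.06,.12,(.554,.153),.022,40); print(np.percentile(p[:,2],[2,10,50,90,98]).round(4))
E
```

```text
[0.5512 0.1537 0.0526] 0.336 [-1.12 -0.36 -0.42] 12.475
(np.float64(0.06426734440047682), np.int64(210), np.float64(0.07230273338202448))
[0.0616 0.0629 0.0767 0.1016 0.1139]
```

The tray has sunk 8.0 mm, so it carries the whole bush. Releasing now.

>>> {"op": "drive_tool", "data": {
  "targets": [
    {"gripper": 0.1,"slide": [0,0,0],"twist": 0},
    {"gripper": -0.3,"slide": [0,0,0],"twist": 0},
    {"gripper": -0.3,"slide": [0,0,0],"twist": 0},
    {"gripper": -0.3,"slide": [0,0,0],"twist": 0},
    {"gripper": -0.3,"slide": [0,0,0.005],"twist": 0}
  ]
}}

```text
time: 13.15
tcp_pos: [0.5509, 0.1537, 0.0575]
eef_rot: [0.794, 0.608, -0.0, -0.0]
wrist_force: [-0.1, 0.2, -0.4]
width: 0.652
finger_force: 0.0
```

>>> {"op": "drive_tool", "data": {
  "targets": [
    {"gripper": -0.3,"slide": [0,0,0.02],"twist": 0},
    {"gripper": -0.3,"slide": [0,0,0.04],"twist": 0},
    {"gripper": -0.3,"slide": [0,0,0.04],"twist": 0},
    {"gripper": -0.3,"slide": [0,0,0.02],"twist": 0},
    {"gripper": -0.3,"slide": [0,0,0],"twist": 0}
  ]
}}

```text
time: 13.78
tcp_pos: [0.5524, 0.154, 0.1793]
eef_rot: [0.794, 0.608, 0.002, 0.001]
wrist_force: [-0.8, -0.3, -0.2]
width: 0.645
finger_force: 0.0
```

```bash
python3 look2.py 9; python3 - <<'E'
from tray import *
im,P=load("9"); print(tray(P,im)); 
p=sel(im,P,.06,.13,(.554,.153),.03,40)
for lo in np.arange(.07,.13,.004):
    k=p[(p[:,2]>lo)&(p[:,2]<lo+.004)]
    if len(k): print(lo.round(3),len(k),k.min(0).round(3),k.max(0).round(3))
q=sel(im,P,.075,.088,(.554,.153),.02,40); print(circ(q,.015,(.553,.154)))
E
```

```text
[0.5524 0.154  0.1793] 0.645 [-0.76 -0.31 -0.22] 13.775
(np.float64(0.06418120764145141), np.int64(249), np.float64(0.07230273338202448))
0.07 10 [0.548 0.14  0.07 ] [0.566 0.156 0.074]
0.074 11 [0.543 0.14  0.074] [0.566 0.156 0.078]
0.078 17 [0.545 0.138 0.078] [0.567 0.162 0.082]
0.082 16 [0.547 0.14  0.082] [0.566 0.163 0.086]
0.086 50 [0.538 0.138 0.086] [0.566 0.166 0.09 ]
0.09 7 [0.543 0.146 0.09 ] [0.556 0.154 0.093]
0.094 3 [0.55  0.15  0.095] [0.556 0.154 0.098]
0.098 5 [0.552 0.149 0.098] [0.557 0.154 0.101]
0.102 5 [0.55  0.148 0.103] [0.558 0.155 0.105]
0.106 5 [0.55  0.149 0.107] [0.557 0.152 0.11 ]
0.11 5 [0.551 0.148 0.111] [0.556 0.155 0.114]
0.114 10 [0.547 0.148 0.114] [0.556 0.158 0.118]
(array([0.5508129 , 0.15449823]), np.float64(0.0031242733113301807), 71)
```

View pics/d9.png

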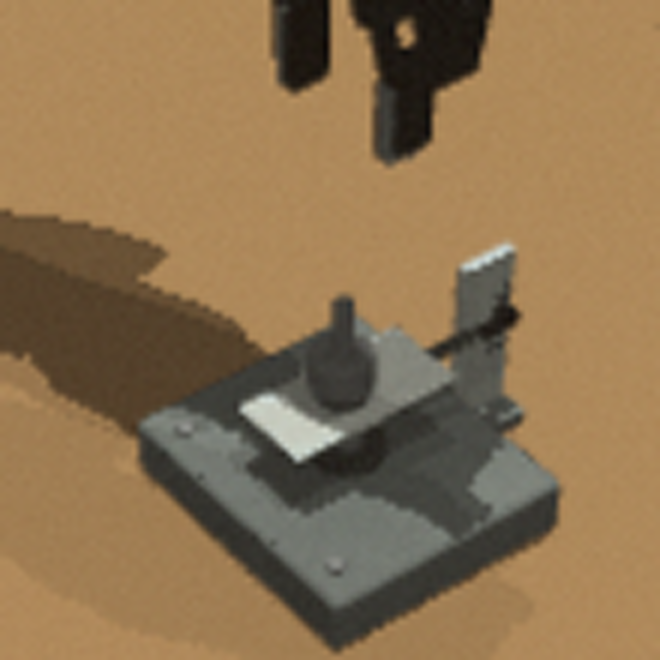

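Bush 1 is seated: it shows at crop (340,375), with the tray plate at 64.2 mm. The mark (515,315) is still below the pointer, as expected. Next is bush B.

>>> {"op": "drive_tool", "data": {
  "targets": [
    {"gripper": -0.3,"slide": [-0.003,-0.05,0],"twist": 0},
    {"gripper": -0.3,"slide": [-0.003,-0.05,0],"twist": 0},
    {"gripper": -0.3,"slide": [-0.003,-0.05,0],"twist": 0},
    {"gripper": -0.3,"slide": [-0.003,-0.05,0],"twist": 0},
    {"gripper": -0.3,"slide": [-0.003,-0.05,0],"twist": 0}
  ]
}}

```text
time: 14.45
tcp_pos: [0.535, -0.0976, 0.1761]
eef_rot: [0.794, 0.608, -0.001, -0.001]
wrist_force: [1.1, -0.2, -0.0]
width: 0.652
finger_force: 0.0
```

>>> {"op": "drive_tool", "data": {
  "targets": [
    {"gripper": -0.3,"slide": [-0.003,-0.05,-0.02],"twist": 0},
    {"gripper": -0.3,"slide": [-0.001,-0.043,-0.03],"twist": 0},
    {"gripper": -0.3,"slide": [0,0,-0.04],"twist": 0},
    {"gripper": -0.3,"slide": [0,0,-0.03],"twist": 0},
    {"gripper": -0.3,"slide": [0,0,0],"twist": 0}
  ]
}}

```text
time: 15.08
tcp_pos: [0.5293, -0.1882, 0.0545]
eef_rot: [0.794, 0.608, -0.002, -0.003]
wrist_force: [0.2, -0.0, 0.0]
width: 0.647
finger_force: 0.0
```

>>> {"op": "drive_tool", "data": {
  "targets": [
    {"gripper": -0.3,"slide": [0,-0.001,0],"twist": 0},
    {"gripper": -0.3,"slide": [0,0,-0.02],"twist": 0},
    {"gripper": -0.3,"slide": [0,0,-0.01],"twist": 0},
    {"gripper": -0.3,"slide": [0,0,0],"twist": 0},
    {"gripper": -0.3,"slide": [0,0,0],"twist": 0}
  ]
}}

```text
time: 15.7
tcp_pos: [0.5327, -0.1904, 0.0284]
eef_rot: [0.794, 0.608, 0.0, 0.001]
wrist_force: [-0.1, 0.5, -0.9]
width: 0.652
finger_force: 0.0
```

```bash
python3 look2.py 10
```

```text
[ 0.5327 -0.1904  0.0284] 0.652 [-0.1   0.5  -0.89] 15.7
```

>>> {"op": "drive_tool", "data": {
  "targets": [
    {"gripper": -0.3,"slide": [0,0,-0.02],"twist": 0},
    {"gripper": -0.3,"slide": [0,0,-0.013],"twist": 0},
    {"gripper": -0.3,"slide": [0,0,-0.007],"twist": 0},
    {"gripper": -0.3,"slide": [0,0,-0.002],"twist": 0},
    {"gripper": -0.3,"slide": [0,0,0],"twist": 0}
  ]
}}

```text
time: 16.38
tcp_pos: [0.5324, -0.1903, -0.0142]
eef_rot: [0.794, 0.608, 0.0, 0.0]
wrist_force: [-0.2, -0.5, 0.7]
width: 0.653
finger_force: 0.0
```

>>> {"op": "drive_tool", "data": {
  "targets": [
    {"gripper": 1,"slide": [0,0,0],"twist": 0},
    {"gripper": 1,"slide": [0,0,0],"twist": 0},
    {"gripper": 1,"slide": [0,0,0],"twist": 0},
    {"gripper": 1,"slide": [0,0,0],"twist": 0},
    {"gripper": 1,"slide": [0,0,0],"twist": 0}
  ],
  "force": 30
}}

```text
time: 17.0
tcp_pos: [0.5326, -0.1904, -0.0137]
eef_rot: [0.794, 0.608, 0.0, 0.0]
wrist_force: [-0.3, 0.9, 4.9]
width: 0.327
finger_force: 29.5
```

>>> {"op": "drive_tool", "data": {
  "targets": [
    {"gripper": 1,"slide": [0,0,0.02],"twist": 0},
    {"gripper": 1,"slide": [0,0,0.04],"twist": 0},
    {"gripper": 1,"slide": [0,0,0.05],"twist": 0},
    {"gripper": 1,"slide": [0,0,0.03],"twist": 0},
    {"gripper": 1,"slide": [0,0,0],"twist": 0}
  ]
}}

```text
time: 17.62
tcp_pos: [0.534, -0.191, 0.1289]
eef_rot: [0.794, 0.608, 0.002, 0.002]
wrist_force: [-0.1, 0.3, -1.4]
width: 0.328
finger_force: 29.8
```

>>> {"op": "drive_tool", "data": {
  "targets": [
    {"gripper": 1,"slide": [0.003,0.055,0],"twist": 0},
    {"gripper": 1,"slide": [0.003,0.055,0],"twist": 0},
    {"gripper": 1,"slide": [0.003,0.055,0],"twist": 0},
    {"gripper": 1,"slide": [0.003,0.055,0],"twist": 0},
    {"gripper": 1,"slide": [0.003,0.055,0],"twist": 0}
  ]
}}

```text
time: 18.25
tcp_pos: [0.5462, 0.0864, 0.1249]
eef_rot: [0.794, 0.608, -0.001, -0.0]
wrist_force: [0.9, 0.5, -1.6]
width: 0.329
finger_force: 29.8
```

>>> {"op": "drive_tool", "data": {
  "targets": [
    {"gripper": 1,"slide": [0.003,0.045,0],"twist": 0},
    {"gripper": 1,"slide": [0.0006,0.0235,0],"twist": 0},
    {"gripper": 1,"slide": [0,0,0],"twist": 0},
    {"gripper": 1,"slide": [0,0,-0.01],"twist": 0},
    {"gripper": 1,"slide": [0,0,-0.006],"twist": 0}
  ]
}}

```text
time: 18.88
tcp_pos: [0.5502, 0.151, 0.1086]
eef_rot: [0.795, 0.607, -0.001, 0.0]
wrist_force: [-1.0, 0.5, -1.1]
width: 0.323
finger_force: 29.8
```

>>> {"op": "drive_tool", "data": {
  "targets": [
    {"gripper": 1,"slide": [0,0,0],"twist": 0},
    {"gripper": 1,"slide": [0,0,0],"twist": 0},
    {"gripper": 1,"slide": [0,0,0],"twist": 0},
    {"gripper": 1,"slide": [0,0,0],"twist": 0},
    {"gripper": 1,"slide": [0,0,0],"twist": 0}
  ]
}}

```text
time: 19.5
tcp_pos: [0.5509, 0.1533, 0.1098]
eef_rot: [0.794, 0.608, 0.0, 0.0]
wrist_force: [-0.3, 1.1, -1.2]
width: 0.325
finger_force: 29.8
```

```bash
python3 look2.py 11; python3 - <<'E'
from tray import *
im,P=load("11"); g=im.mean(-1);print(tray(P,im))
np.set_printoptions(linewidth=250); print(g[118:142,267:287].astype(int)); print((P[118:142,267:287,2]*1e3).astype(int));print((P[118:142,267:287,:2]@e2*1e3).astype(int))
E
```

```text
[0.5509 0.1533 0.1098] 0.325 [-0.28  1.08 -1.17] 19.5
(np.float64(0.06426539223314731), np.int64(249), np.float64(0.07230273338202448))
[[134 116  70  31  21  25  26  31  38  39  38  52  56  45  25  22  20  23  20  26]
 [134 116  73  29  20  38  42  56  61  61  49  55  60  38  25  21  25  26  22  39]
 [135 118  75  33  29  55  60  59  64  62  40  51  59  31  22  19  24  24  23  44]
 [133 132 105  48  49  57  60  54  55  61  40  53  61  36  23  20  19  21  23  63]
 [137 135 131  91  63  57  60  55  56  59  38  53  62  34  22  22  25  22  21  65]
 [135 133 134 114  68  61  59  57  59  56  42  55  60  42  27  21  17  22  20  64]
 [134 134 134 113  64  56  59  58  60  62  42  54  64  40  26  23  23  21  20  69]
 [135 134 134 113  63  55  54  60  61  62  41  54  65  37  21  23  24  26  31  97]
 [134 134 134 118  67  52  55  56  57  56  41  55  60  36  25  26  31  59  82 127]
 [136 135 134 134  72  53  56  57  58  56  49  56  61  47  31  52  82 127 134 137]
 [133 134 136 135  97  59  54  59  56  54  57  54  59  60  55 103 130 136 135 134]
 [137 135 134 133 132  88  70  62  59  57  55  58  
[... 5274 characters left out ...]
 -221  -221  -234  -234  -237  -236  -222  -221  -151  -195  -193  -195  -194  -193]
 [ -117  -121  -156  -157  -154  -227  -227  -222  -234  -236  -236  -233  -227  -226  -225  -198  -200  -200  -200  -198]
 [ -158  -157  -161  -161  -231  -227  -230  -227  -233  -233  -236  -236  -230  -230  -230  -207  -205  -202  -203  -202]
 [ -164  -164  -164  -167  -233  -234  -234  -228  -234  -237  -237  -234  -234  -233  -235  -232  -203  -209  -208  -210]
 [ -168  -168  -165  -167  -236  -235  -236  -238  -238  -237  -238  -238  -238  -238  -238  -234  -210  -211  -212  -212]
 [ -170  -173  -172  -170  -233  -242  -241  -241  -245  -241  -243  -241  -243  -240  -241  -233  -216  -216  -216  -216]]
```

>>> {"op": "drive_tool", "data": {
  "targets": [
    {"gripper": 1,"slide": [0.0006,0.0006,0],"twist": 0},
    {"gripper": 1,"slide": [0,0,0],"twist": 0},
    {"gripper": 1,"slide": [0,0,-0.008],"twist": 0},
    {"gripper": 1,"slide": [0,0,-0.006],"twist": 0},
    {"gripper": 1,"slide": [0,0,-0.006],"twist": 0}
  ]
}}

```text
time: 20.18
tcp_pos: [0.5512, 0.1538, 0.0889]
eef_rot: [0.794, 0.608, -0.0, -0.0]
wrist_force: [-0.0, -0.4, -0.7]
width: 0.325
finger_force: 29.8
```

```bash
python3 look2.py 12; python3 - <<'E'
from tray import *
im,P=load("12"); print(tray(P,im))
E
```

```text
[0.5512 0.1538 0.0889] 0.325 [-0.   -0.4  -0.66] 20.175
(np.float64(0.06402274484811954), np.int64(248), np.float64(0.07230273338202448))
```

>>> {"op": "drive_tool", "data": {
  "targets": [
    {"gripper": 1,"slide": [0,0,-0.005],"twist": 0},
    {"gripper": 1,"slide": [0,0,-0.005],"twist": 0},
    {"gripper": 1,"slide": [0,0,-0.004],"twist": 0},
    {"gripper": 1,"slide": [0,0,-0.002],"twist": 0},
    {"gripper": 1,"slide": [0,0,-0.002],"twist": 0}
  ]
}}

```text
time: 20.85
tcp_pos: [0.5515, 0.1539, 0.0716]
eef_rot: [0.794, 0.608, 0.0, 0.0]
wrist_force: [-0.2, 0.1, 0.1]
width: 0.329
finger_force: 29.8
```

>>> {"op": "drive_tool", "data": {
  "targets": [
    {"gripper": 1,"slide": [0,0,-0.002],"twist": 0},
    {"gripper": 1,"slide": [0,0,-0.002],"twist": 0},
    {"gripper": 1,"slide": [0,0,-0.002],"twist": 0},
    {"gripper": 1,"slide": [0,0,0],"twist": 0},
    {"gripper": 1,"slide": [0,0,0],"twist": 0}
  ]
}}

```text
time: 21.48
tcp_pos: [0.5515, 0.1539, 0.0657]
eef_rot: [0.794, 0.608, 0.0, 0.0]
wrist_force: [0.6, -0.3, 0.1]
width: 0.328
finger_force: 29.9
```

```bash
python3 look2.py 13; python3 - <<'E'
from tray import *
im,P=load("13"); print(tray(P,im))
E
```

```text
[0.5515 0.1539 0.0657] 0.328 [ 0.57 -0.33  0.07] 21.475
(np.float64(0.058005733689979966), np.int64(197), np.float64(0.07230273338202448))
```

Sunk 6 mm so far. I'll go 2 mm lower, release and rise.

>>> {"op": "drive_tool", "data": {
  "targets": [
    {"gripper": 1,"slide": [0,0,-0.002],"twist": 0},
    {"gripper": 1,"slide": [0,0,0],"twist": 0},
    {"gripper": 0.1,"slide": [0,0,0],"twist": 0},
    {"gripper": -0.3,"slide": [0,0,0],"twist": 0},
    {"gripper": -0.3,"slide": [0,0,0],"twist": 0}
  ]
}}

```text
time: 22.15
tcp_pos: [0.5515, 0.1539, 0.0636]
eef_rot: [0.794, 0.608, 0.0, 0.0]
wrist_force: [0.3, 0.2, 1.1]
width: 0.647
finger_force: 0.0
```

>>> {"op": "drive_tool", "data": {
  "targets": [
    {"gripper": -0.3,"slide": [0,0,0.005],"twist": 0},
    {"gripper": -0.3,"slide": [0,0,0.02],"twist": 0},
    {"gripper": -0.3,"slide": [0,0,0.04],"twist": 0},
    {"gripper": -0.3,"slide": [0,0,0.05],"twist": 0},
    {"gripper": -0.3,"slide": [0,0,0],"twist": 0}
  ]
}}

```text
time: 22.78
tcp_pos: [0.5545, 0.1543, 0.1828]
eef_rot: [0.794, 0.608, 0.004, 0.002]
wrist_force: [1.0, -0.2, -0.7]
width: 0.653
finger_force: 0.0
```

>>> {"op": "drive_tool", "data": {
  "targets": [
    {"gripper": -0.3,"slide": [-0.003,-0.05,0],"twist": 0},
    {"gripper": -0.3,"slide": [-0.003,-0.05,0],"twist": 0},
    {"gripper": -0.3,"slide": [-0.003,-0.05,0],"twist": 0},
    {"gripper": -0.3,"slide": [-0.003,-0.05,0],"twist": 0},
    {"gripper": -0.3,"slide": [0,-0.05,0],"twist": 0}
  ]
}}

```text
time: 23.4
tcp_pos: [0.5385, -0.0975, 0.1781]
eef_rot: [0.794, 0.608, -0.0, -0.001]
wrist_force: [0.0, -0.4, 0.7]
width: 0.648
finger_force: 0.0
```

```bash
python3 look2.py 14; python3 - <<'E'
from tray import *
im,P=load("14"); print(tray(P,im)); 
t,D=env.snapshot("top"); np.savez("pics/top14.npz",im=t,D=D)
p=sel(im,P,.05,.13,(.554,.153),.03,0)
for lo in np.arange(.06,.13,.005):
    k=p[(p[:,2]>lo)&(p[:,2]<lo+.005)]
    if len(k): print(lo.round(3),len(k),k.min(0).round(3),k.max(0).round(3))
np.set_printoptions(linewidth=250)
for s in ("0","14"):
    im,P=load(s); g=im.mean(-1); print(g[122:142,292:311].astype(int)); print((P[122:142,292:311,2]*1e3).astype(int))
E
```

```text
[ 0.5385 -0.0975  0.1781] 0.648 [ 0.05 -0.41  0.66] 23.4
(np.float64(0.056848546385027454), np.int64(209), np.float64(0.07230273338202448))
0.06 8 [0.551 0.14  0.062] [0.566 0.151 0.065]
0.065 13 [0.543 0.139 0.065] [0.566 0.155 0.07 ]
0.07 17 [0.542 0.138 0.07 ] [0.567 0.154 0.075]
0.075 20 [0.543 0.137 0.075] [0.566 0.155 0.08 ]
0.08 11 [0.542 0.138 0.081] [0.567 0.153 0.085]
0.085 13 [0.544 0.137 0.085] [0.567 0.154 0.09 ]
0.09 20 [0.543 0.136 0.09 ] [0.567 0.152 0.095]
0.095 55 [0.539 0.138 0.095] [0.566 0.166 0.1  ]
0.1 7 [0.552 0.147 0.1  ] [0.566 0.154 0.105]
0.105 10 [0.546 0.148 0.105] [0.556 0.158 0.109]
0.11 1 [0.551 0.152 0.11 ] [0.551 0.152 0.11 ]
[[131 127 128 128 128 130 137 141 167 196 191 185 105  94 123 131 130 129 129]
 [129 131 132 129 136 144 165 192 190 186 109  83  85  97 125 127 129 128 130]
 [129 129 129 129 150 190 191 186 109  83  84  82  87 101 125 127 128 130 128]
 [130 130 129 128  96 152 101  81  85  86  84  86  82  99 127 127 128 130 129]
 [129 128 130 130  89  83  86  84  84  85  85  86  78 111 126 127 127 127 129]
 [129 127 126 124  86  85  84  85  8
[... 5192 characters left out ...]
-1   0 795  68  65  62  61  63  61  63  64  60  -3  -1   0  -1  -2]
 [ -2  -2  -2  61  60  63  58  62  63  62  62  62  62  57   0  -1   0  -1  -2]
 [  0  -2  -1  58  60  60  55  62  62  60  58  47  44  -4   0  -2  -1  -4   0]
 [  0  -1  -2  53  55  54  53  53  58  45  46  42  -1  -1   0   0  -1  -1   0]
 [  0  -3   1  50  52  55  49  48  45  41  41  37   0  -2  -1  -1  -1   0  -1]
 [  0  -1  -1  56  57  58  54  44  41  39  35  35   0  -1   0  -1  -2   0  -2]
 [  0  56  56  55  55  54  40 795  39  36  36  36  -3  -1   0   0  -4  -2  -1]
 [ 57  56  54  52  43  39  40  37  35  34  30  28  -3   0  -2  -1  -2  -4   0]
 [ 56  54   1  34  39  36  32  33  33  31  26  25   0   1  -3  -2  -1  -2   0]]
```

```bash
python3 - <<'E'
from tray import *
ty=np.array([.262,.965]); tx=np.array([.965,-.262]); c=np.array([.5523,.1540])
A=[load(s) for s in("0","4","5","9","14","11")]
for nm,idx in(("empty",[0,1,2]),("two",[4])):
    R=[]
    for i in idx:
        im,P=A[i]; m=np.zeros(P.shape[:2],bool); m[124:145,285:312]=1
        m&=(im.mean(-1)<68)&(P[...,2]>.045); ys,xs=np.where(m)
        for y,x in zip(ys,xs): p=P[y,x]; R.append((*( (p[:2]-c)@np.c_[tx,ty]*1e3),p[2]*1e3,y,x))
    R=np.array(R); print(nm,len(R))
    for lo in range(30,104,4):
        k=R[(R[:,1]>=lo)&(R[:,1]<lo+4)]
        if len(k): print(lo,len(k),"x",k[:,0].min().round(),k[:,0].max().round(),"z",np.percentile(k[:,2],[5,25,50,75,95]).round(1))
# tray extents along ty (tray centre)
im,P=A[0]; q=P[(P[...,2]>.069)&(P[...,2]<.077)&(im.mean(-1)>140)]; q=q[np.hypot(*(q[:,:2]-c).T)<.075]; t=(q[:,:2]-c)@np.c_[tx,ty]*1e3; print("tray",np.percentile(t,[1,99],axis=0).round(1))
z=np.load("pics/top0.npz"); Pt=cloud("top",z["D"]); z2=np.load("pics/top14.npz"); P2=cloud("top",z2["D"])
ct=np.array([.5495,.1543])
for nm,im,P in(("top0",z["im"],Pt),("top14",z2["im"],P2)):
    g=im.mean(-1); m=np.zeros(g.shape,bool); m[235:256,130:165]=1; m&=(P[...,2]>.045)&(P[...,2]<.09)
    q=P[m]; t=(q[:,:2]-ct)@np.c_[tx,ty]*1e3; gg=g[m]
    for lo in range(40,104,4):
        k=(t[:,1]>=lo)&(t[:,1]<lo+4)&(gg<30)
        if k.any(): print(nm,lo,k.sum(),"x",t[k,0].min().round(),t[k,0].max().round(),"z",np.percentile(q[k,2]*1e3,[5,25,50,75,95]).round(1),"g",gg[k].mean().round())
E
```

```text
empty 148
46 1 x 3.0 3.0 z [72.7 72.7 72.7 72.7 72.7]
50 5 x 2.0 5.0 z [71.5 71.5 71.8 72.6 73.9]
54 9 x 0.0 9.0 z [69.9 70.3 72.7 73.1 76.5]
58 6 x 1.0 7.0 z [70.3 71.8 72.  72.3 72.8]
62 7 x 1.0 6.0 z [71.6 72.3 72.8 73.5 74.5]
66 9 x -1.0 8.0 z [71.2 71.7 72.2 73.2 73.9]
70 11 x -10.0 6.0 z [53.1 62.4 70.8 71.8 73.2]
74 11 x -6.0 8.0 z [56.9 59.2 60.2 63.5 64.3]
78 10 x -3.0 9.0 z [59.2 61.  62.  63.1 64.5]
82 13 x -1.0 9.0 z [60.3 61.3 62.7 64.7 65.4]
86 15 x -4.0 8.0 z [47.  55.6 62.5 63.5 65.3]
90 21 x -5.0 6.0 z [60.7 61.8 64.  65.7 70.6]
94 21 x -5.0 6.0 z [47.9 62.2 64.8 66.3 70. ]
98 9 x -5.0 -0.0 z [63.4 64.9 67.9 71.4 74.2]
two 38
50 1 x 5.0 5.0 z [54.1 54.1 54.1 54.1 54.1]
54 1 x 4.0 4.0 z [54.9 54.9 54.9 54.9 54.9]
58 1 x 4.0 4.0 z [52.9 52.9 52.9 52.9 52.9]
62 1 x 5.0 5.0 z [55.9 55.9 55.9 55.9 55.9]
66 2 x 5.0 5.0 z [54.8 55.5 56.3 57.2 57.8]
70 1 x 4.0 4.0 z [54.7 54.7 54.7 54.7 54.7]
74 1 x 3.0 3.0 z [62.5 62.5 62.5 62.5 62.5]
78 5 x -0.0 5.0 z [59.2 60.9 62.  62.6 63.2]
82 4 x 0.0 4.0 z [59.  61.3 62.4 62.6 63. ]
86 5 x -0.0 8.0 z [61.9 62.3 62.6 63.9 64.3]
90 6 x -5.0 7.0 z [50.3 63.7 65.4 66.5 67.2]
94 9 x -7.0 5.0 z [52.8 60.8 65.5 66.2 68.6]
98 1 x -4.0 -4.0 z [74.2 74.2 74.2 74.2 74.2]
tray [[-22.4 -40.1]
 [ 21.5  47.5]]
top0 76 1 x 4.0 4.0 z [63.5 63.5 63.5 63.5 63.5] g 29.0
top0 80 1 x 4.0 4.0 z [60.3 60.3 60.3 60.3 60.3] g 27.0
top0 84 1 x 3.0 3.0 z [64.4 64.4 64.4 64.4 64.4] g 29.0
```

```bash
python3 - <<'E'
from fit import *
im,P=load("14"); p=sel(im,P,.094,.103,(.552,.154),.016,0); print(len(p),np.percentile(p[:,2],[10,50,90]).round(4))
q=sel(im,P,.066,.094,(.552,.152),.02,0); print(circ(q,.015,(.553,.154)))
print(env.job_done())
E
```

```text
62 [0.0959 0.0978 0.0997]
(array([0.55139956, 0.15398387]), np.float64(0.0015153133917786396), 83)
the job is handed in; nothing more can be done
None
```

I threaded two bushes onto the spindle and let them go, which brought the pointer about 5 to 7 mm below the mark (limit 8.9 mm). The other two bushes were left on the mat, and the job is handed in; no verdict came back.

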